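# Fit the keyed drill guides to the boring jig

## Robot

A 6-joint arm with a two-finger parallel gripper is mounted at the origin on the work surface. World frame = base frame: x ahead of the robot, y to its left, z up, the work surface at z = 0. Lengths are in m, angles in degrees, forces in N, time in s.
With the tool pointing down it reaches from about 0.275 to 0.975 m from the base axis. Payload 8.4 kg.
Tool frame: the origin (TCP) lies at the centre of the arm's flange, where the gripper is bolted on; the fingertips stand 190 mm ahead of it and the grasp point (between the pads) lies 171 mm ahead of it; z points along the fingers, y is the line along which they close (so a half turn about z gives the same grasp; the last joint's range is limited). The gripper opens to 92 mm and grips with 3 to 60 N. Pads are 20 mm wide; open, the fingers measure 128 mm over their backs; the gripper's body (75 mm by 189 mm) begins 69 mm behind the grasp point.
Start: joints at [72.284, 20.225, 93.587, -0, 66.188, -0.138], TCP at [0.189, 0.596, 0.405] pointing down, gripper open.
Joint ranges: [-150.9, 150.9], [-52.94, 120.26], [3.33, 152.33], [-74.26, 254.26], [0, 154.13], [-172.89, 172.89]. Speed limits (degrees/s): [127.2, 127.2, 159.86, 180, 180, 180].

## Interface

Orientations are given as a 3x3 rotation matrix whose columns are the frame's x, y, z axes.
In Python, from workcell import observe, capture, get_calibration, finish_job, find_in, silhouettes gives the robot as it stands.
- The arm moves only by the shell command python3 -m handwheel 'ROWS'. ROWS is JSON, a list of rows, each an object of numbers: "dx", "dy", "dz": the shift along the world's x, y, z in m; "rx", "ry", "rz": the turn, a rotation vector about the world's x, y, z in degrees; "grip": the closure, from 0 (fully open) to 1 (shut). A call has exactly 5 rows; each row shifts and turns the commanded pose from where the row before left it; what a row does not reach is not made up. A row lasts 1/8 s, in which the tool goes at most 62.5 mm and 10.7 degrees, less where a joint would pass 70% of its speed; a pose out of reach is approached as far as the arm can. A call is refused whole if a number of a shift passes 0.0625 or a number of a turn 10.7, either way. A call with a gripper value outside its range is refused whole. The fingers move at their own pace and stop on an object; the grip force is fixed at half the most. Time passes only in rows, so rows that do not move let the fingers close, or fill a call up. It gives the time, the measured TCP pose, the force, the opening and the grip force at its end, in the units of the state.
- observe(): the state, without advancing time (a new reading comes with each control period).
- capture(name): name is "side" or "top" or "wrist"; returns the picture (480x640x3 uint8, red, green, blue); there is no depth.
- get_calibration(name): a dict with "fx", "fy", "cx", "cy" (pixels), "pose" (4x4, takes a point from camera to world coordinates). Camera axes: x right, y down, z forward; pixel columns grow to the right and rows downward; lengths in m; the calibration is good to about 2 mm. A picture is of the moment at which its call begins: read the wrist's pose just before it. get_calibration takes no time and is no camera call; for the wrist camera it gives the pose at the moment of the call.
- finish_job(): hands the job in; it is judged then, once.
Trained networks look in the newest picture that a camera, given by its name, has taken for a name from the list of things; names that differ only in an ending like _2 or _b are one class to them, and where a whole thing is asked for, a point or a joint stands for the part that bears it (a point fixed in the world has none). Each returns a list of dicts, best first, with "score" (0 to 1); they miss things now and then, are a little off and sometimes report something else, mostly with a low value. They report only what shows in the picture. A call takes as long as a camera call.
- find_in(camera, name): "centre" ([x, y, z] in m, in world coordinates, good to about 4 mm: the middle of the surface that is visible of it).
- silhouettes(camera, name): "mask" (480x640 bool, what is visible of it).
The state is a dict: "t": time; "joints": joint angles; "joint_velocities": joint speeds; "tau": joint torques, N m; "tcp_pos": TCP position; "tool_rot": TCP orientation; "force": force on the tool from outside, world axes, zero at the start; "wrist_torque": the same for the moment, N m; "finger_gap": opening from 0.0 (shut) to 1.0 (fully open); "grasp_force": force on a finger pad.
Only numpy, scipy, OpenCV 4.12 (cv2) and the standard library are available. Lean on these libraries where they do the work, as an engineer would, in place of code of your own. Each camera call takes 0.05 s, during which the arm holds its last target. There are 200 camera calls.

## Task

Set up the boring jig for drilling: first slide its lock bar fully open, then drop every drill guide on the bench fully home into a socket of the jig, turned so that the flat of its shank matches the socket, and put a lock pin from the rack all the way down through each guide's ear into the jig. When all of them are in and pinned, slide the lock bar back fully shut.

Things in the scene. Friction and masses are not known exactly. Their poses are not given: they have to be found in the camera images.
- jig: The jig: fixed grey block, 136 mm (x) by 330 mm (y), 50 mm high. Origin: centre of its underside. Three sockets in a row along y on its centre line, 100 mm apart: socket0 (at the lock knob's end, -y), socket1 in the middle, socket2. Each has a pin hole on the block's -x side, in a different direction for each socket. The lock bar runs along the +x side.
- socket0 (a point): Centre of the mouth of a D-shaped socket, on the jig's top face: a 42 mm round hole, 36 mm deep, cut off by a flat wall 13.9 mm from its centre. The flat is on the side of that socket's pin hole, square to the line from socket to pin hole.
- socket1 (a point): As socket0: centre of the middle socket's mouth, on the jig's top face.
- socket2 (a point): As socket0: centre of the mouth of the socket furthest from the lock knob.
- pinhole0 (a point): Centre of the mouth of the round pin hole (17.5 mm wide, 36 mm deep) belonging to socket0, in the jig's top face, 42 mm from the socket's centre.
- pinhole1 (a point): Centre of the mouth of the round pin hole (17.5 mm wide, 36 mm deep) belonging to socket1, in the jig's top face, 42 mm from the socket's centre.
- pinhole2 (a point): Centre of the mouth of the round pin hole (17.5 mm wide, 36 mm deep) belonging to socket2, in the jig's top face, 42 mm from the socket's centre.
- lock_bar (a joint): Dark steel comb bar sliding along the jig, about 3 N of friction; stays where left. 0 m = shut (a tooth behind each socket: blocks the flanges, holds seated guides down), 0.045 m = fully open, end stop. Opens along the jig's -y (from socket2 towards socket0). Tooth tips 25 mm from the socket line, undersides 60 mm above the bench; bar 16 mm wide, 44 mm from the socket line, top 65 mm up.
- lock_knob (a point): On the lock bar's knob, an upright dark steel post 16 mm in diameter standing 65 to 105 mm above the bench; this point is on its axis, 88 mm above the bench, and moves with the bar.
- guide_a: Drill guide, loose, steel, 70 mm high, 0.2 to 0.33 kg, standing upright: D shank (40 mm, 24 mm long, flat 13 mm from the axis on the +x side), flange 64 mm across, 8 mm thick, square pale head 32 x 32 mm (sides along x and y) from 32 to 70 mm up, and an ear out of the flange along +x, 34 mm wide, to 58 mm from the axis. Origin: centre of the shank's underside, z up. Fits any socket.
- guide_a_seat (a point): Centre of the underside of guide_a's flange, 24 mm above its origin; it lies at the socket's mouth centre when fully home.
- guide_a_ear (a point): Centre of the 15 mm square hole in the ear of guide_a, at the ear's top face: 42 mm along +x from the axis, 32 mm above the origin. Over the pin hole when the guide is home.
- guide_b: Another drill guide like guide_a. Two or three of the three guides are present.
- guide_b_seat (a point): Centre of the underside of guide_b's flange, 24 mm above its origin; it lies at the socket's mouth centre when fully home.
- guide_b_ear (a point): Centre of the 15 mm square hole in the ear of guide_b, at the ear's top face: 42 mm along +x from the axis, 32 mm above the origin. Over the pin hole when the guide is home.
- guide_c: Another drill guide like guide_a. Two or three of the three guides are present.
- guide_c_seat (a point): Centre of the underside of guide_c's flange, 24 mm above its origin; it lies at the socket's mouth centre when fully home.
- guide_c_ear (a point): Centre of the 15 mm square hole in the ear of guide_c, at the ear's top face: 42 mm along +x from the axis, 32 mm above the origin. Over the pin hole when the guide is home.
- pin_a: Lock pin, loose, steel, 78 mm long, 80 g, upright in the rack: round shank 11 mm thick, 40 mm long, its last 9 mm tapered to 5 mm; collar 22 mm wide, 4 mm thick; square grip 18 x 18 mm (sides along x and y) from 44 to 78 mm above the origin. Origin: the lower tip, z up along the pin. Any pin fits any hole; it rests on its collar.
- pin_a_collar (a point): Centre of the underside of pin_a's collar, 40 mm above its tip.
- pin_b: Another lock pin like pin_a. The rack is a fixed wooden block, 60 x 150 mm, 42 mm high; the three pins stand 50 mm apart along the pins' y axis.
- pin_b_collar (a point): Centre of the underside of pin_b's collar, 40 mm above its tip.
- pin_c: Another lock pin like pin_a. The rack is a fixed wooden block, 60 x 150 mm, 42 mm high; the three pins stand 50 mm apart along the pins' y axis.
- pin_c_collar (a point): Centre of the underside of pin_c's collar, 40 mm above its tip.

How it is judged:
By the outcome, as a careful person would: the job done as asked, in the order asked, and still so for the second after the job is handed in, with the robot touching nothing.
Of guide_a, guide_b, guide_c only 2 to 3 are there at a start; the rules pass over those that are not, and their reading is None.
At some moment in a run one of guide_a, guide_b, guide_c may be knocked a few centimetres aside while the robot is not near it.
It also fails if it takes over 210 s, if anything falls off the work surface, if the arm or the gripper's body presses on something with over 40 N, if the wrist force passes 120 N, or if a joint passes its speed limit or range.

## Working session

There is one attempt and no reset: what is moved stays moved. The work goes in short steps, Python scripts to look and compute and a shell command to move; the robot and the scene stay as the last step left them, time stands still between calls to the robot, and variables do not carry over. Pictures are saved under pics/ and viewed, at most 14 in all, crops included, and the job is handed in when it is done.

```bash
ls; mkdir -p pics; python3 - <<'E'
from workcell import *
import cv2,numpy as np
s=observe();print({k:np.round(v,3).tolist() for k,v in s.items()})
for c in ["top","side"]:
    im=capture(c);cv2.imwrite(f"pics/{c}0.png",im[:,:,::-1])
    print(c,{k:np.round(v,3).tolist() for k,v in get_calibration(c).items()})
    for n in ["jig","guide_a","guide_a_ear","guide_a_seat","pin_a","pin_a_collar","lock_knob","socket0","socket1","socket2","pinhole0","pinhole1","pinhole2"]:
        print(n,[(np.round(d["centre"],3).tolist(),round(d["score"],2)) for d in find_in(c,n)])
E
```

```text
pics
{'t': 0.0, 'joints': [72.285, 20.263, 93.628, 0.0, 66.187, -0.14], 'joint_velocities': [-0.031, 0.005, -0.009, -0.071, 0.083, -0.087], 'tau': [0.001, -59.384, -33.421, 0.07, 0.023, -0.0], 'tcp_pos': [0.189, 0.596, 0.404], 'tool_rot': [[-0.953, 0.302, -0.0], [0.302, 0.953, -0.001], [0.0, -0.001, -1.0]], 'force': [-0.119, 1.264, 0.302], 'wrist_torque': [-0.006, -0.02, -0.032], 'grasp_force': 0.0, 'finger_gap': 0.999}
top {'fx': 455.391, 'fy': 455.391, 'cx': 319.871, 'cy': 241.329, 'pose': [[-0.042, -0.978, 0.205, 0.354], [-0.999, 0.041, -0.006, -0.004], [-0.002, -0.205, -0.979, 1.003], [0.0, 0.0, 0.0, 1.0]]}
jig [([0.559, 0.172, 0.05], 0.63)]
guide_a [([0.438, -0.319, 0.033], 0.7), ([0.431, -0.136, 0.031], 0.63), ([0.61, -0.116, 0.036], 0.61)]
guide_a_ear [([0.436, -0.136, 0.035], 0.82)]
guide_a_seat [([0.436, -0.133, 0.032], 0.78)]
pin_a [([0.558, -0.282, 0.077], 0.69), ([0.567, -0.383, 0.079], 0.47)]
pin_a_collar [([0.568, -0.38, 0.074], 0.73), ([0.588, 0.14, 0.066], 0.65), ([0.561, -0.284, 0.077], 0.37)]
lock_knob [([0.585, 0.135, 0.067], 0.68)]
socket0 [([0.553, 0.172, 0.048],
[... 480 characters left out ...]
[0.436, -0.336, 0.034], 0.77), ([0.438, -0.149, 0.03], 0.61), ([0.569, -0.388, 0.08], 0.16)]
guide_a_ear [([0.436, -0.147, 0.031], 0.81), ([0.615, -0.132, 0.027], 0.41)]
guide_a_seat [([0.564, -0.341, 0.076], 0.68), ([0.437, -0.148, 0.032], 0.58)]
pin_a [([0.564, -0.292, 0.074], 0.68), ([0.564, -0.342, 0.073], 0.58), ([0.568, -0.389, 0.078], 0.5)]
pin_a_collar [([0.57, -0.387, 0.08], 0.57)]
lock_knob [([0.584, 0.115, 0.065], 0.69), ([0.56, -0.344, 0.073], 0.35)]
socket0 [([0.549, 0.123, 0.05], 0.89)]
socket1 [([0.549, 0.123, 0.05], 0.89)]
socket2 [([0.549, 0.123, 0.05], 0.89)]
pinhole0 [([0.549, 0.117, 0.05], 0.8)]
pinhole1 [([0.549, 0.117, 0.05], 0.8)]
pinhole2 [([0.549, 0.117, 0.05], 0.8)]
```

View pics/top0.png

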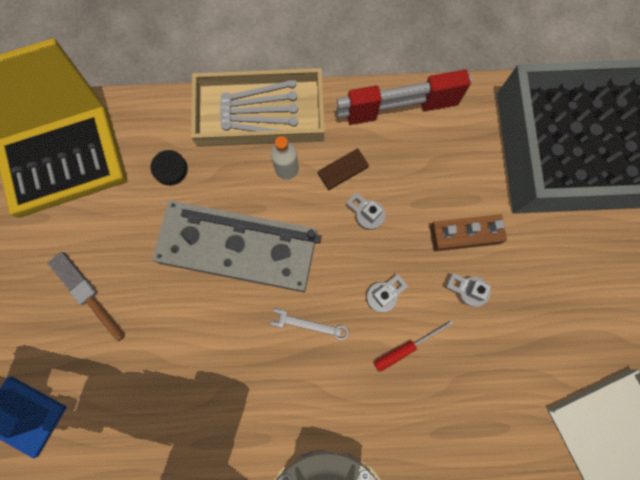

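View pics/side0.png

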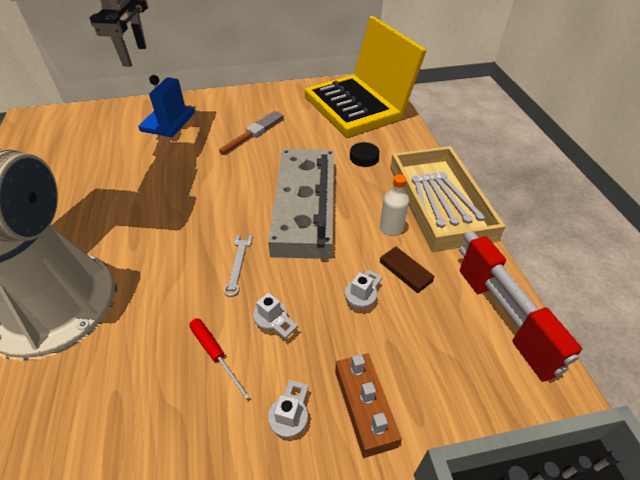

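```bash
cat > h.py <<'E'
from workcell import *
import cv2,numpy as np
np.set_printoptions(precision=4,suppress=True)
def shot(c,name=None):
    s=observe();K=get_calibration(c);im=capture(c)
    if name: cv2.imwrite(f"pics/{name}.png",im[:,:,::-1])
    return s,K,im
def px2w(K,uv,z):
    uv=np.atleast_2d(uv).astype(float);P=np.array(K["pose"])
    d=np.c_[(uv[:,0]-K["cx"])/K["fx"],(uv[:,1]-K["cy"])/K["fy"],np.ones(len(uv))]@P[:3,:3].T
    return P[:3,3]+d*((z-P[2,3])/d[:,2])[:,None]
def w2px(K,p):
    P=np.array(K["pose"]);q=(np.atleast_2d(p)-P[:3,3])@P[:3,:3]
    return np.c_[q[:,0]/q[:,2]*K["fx"]+K["cx"],q[:,1]/q[:,2]*K["fy"]+K["cy"]]
E
python3 - <<'E'
from h import *
K=get_calibration("wrist");s=observe();R=np.array(s["tool_rot"]);P=np.array(K["pose"])
print(K["fx"],K["fy"],K["cx"],K["cy"]);print("cam in tool",R.T@(P[:3,3]-s["tcp_pos"]));print(R.T@P[:3,:3])
T=get_calibration("top")
print(px2w(T,[[190,235],[235,243],[281,253],[174,249],[228,263],[287,272]],.05))
print(px2w(T,[[312,235]],.105),px2w(T,[[372,209],[384,294],[481,289]],.07),px2w(T,[[450,230],[474,228],[498,226]],.08))
print(px2w(T,[[355,202],[400,284],[456,280]],.032))
E
```

```text
349.4308852270363 349.4308852270363 318.45540461790654 237.53236421739805
cam in tool [ 0.0712 -0.0005  0.0195]
[[-0.0001 -0.9676 -0.2526]
 [ 1.     -0.0003  0.0008]
 [-0.0008 -0.2526  0.9676]]
[[0.5795 0.268  0.05  ]
 [0.5578 0.1715 0.05  ]
 [0.5319 0.0737 0.05  ]
 [0.5503 0.3017 0.05  ]
 [0.5152 0.1865 0.05  ]
 [0.4907 0.0621 0.05  ]]
[[0.556  0.0057 0.105 ]] [[ 0.6151 -0.1235  0.07  ]
 [ 0.4342 -0.1362  0.07  ]
 [ 0.436  -0.3353  0.07  ]] [[ 0.5601 -0.2814  0.08  ]
 [ 0.5623 -0.3317  0.08  ]
 [ 0.5644 -0.3822  0.08  ]]
[[ 0.6434 -0.0917  0.032 ]
 [ 0.4573 -0.1773  0.032 ]
 [ 0.4608 -0.2976  0.032 ]]
```

```bash
for i in 1; do python3 -m handwheel '[{"dx":0.04,"dy":-0.05,"rz":1.5},{"dx":0.04,"dy":-0.05,"rz":1.5},{"dx":0.04,"dy":-0.05,"rz":1.5},{"dx":0.04,"dy":-0.05,"rz":1.5},{"dx":0.04,"dy":-0.05}]'; python3 -m handwheel '[{"dx":0.03,"dy":-0.04},{"dx":0.03,"dy":-0.04},{"dx":0.03,"dy":-0.04},{"dx":0.03,"dy":-0.03},{}]'; done; python3 - <<'E'
from h import *
s,K,im=shot("wrist","w1");print(s["t"],s["tcp_pos"],np.array(s["tool_rot"]))
E
```

```text
1.4 [0.1888 0.5958 0.4047] [[-0.9533  0.302  -0.    ]
 [ 0.302   0.9533 -0.    ]
 [-0.     -0.     -1.    ]]schema error: expected keys dx, dy, dz, rx, ry, rz, grip
schema error: expected keys dx, dy, dz, rx, ry, rz, grip
```

```bash
python3 -m handwheel '[{"dx":0.04,"dy":-0.05,"dz":0,"rx":0,"ry":0,"rz":1.5,"grip":0},{"dx":0.04,"dy":-0.05,"dz":0,"rx":0,"ry":0,"rz":1.5,"grip":0},{"dx":0.04,"dy":-0.05,"dz":0,"rx":0,"ry":0,"rz":1.5,"grip":0},{"dx":0.04,"dy":-0.05,"dz":0,"rx":0,"ry":0,"rz":1.5,"grip":0},{"dx":0.04,"dy":-0.05,"dz":0,"rx":0,"ry":0,"rz":0,"grip":0}]'; python3 -m handwheel '[{"dx":0.04,"dy":-0.04,"dz":0,"rx":0,"ry":0,"rz":0,"grip":0},{"dx":0.04,"dy":-0.04,"dz":0,"rx":0,"ry":0,"rz":0,"grip":0},{"dx":0.04,"dy":-0.04,"dz":0,"rx":0,"ry":0,"rz":0,"grip":0},{"dx":0.03,"dy":-0.04,"dz":0,"rx":0,"ry":0,"rz":0,"grip":0},{"dx":0,"dy":0,"dz":0,"rx":0,"ry":0,"rz":0,"grip":0}]';  python3 - <<'E'
from h import *
s,K,im=shot("wrist","w1");print(s["t"],s["tcp_pos"],np.array(s["tool_rot"]))
E
```

```text
t: 2.08
tcp_pos: [0.3849, 0.3502, 0.405]
tool_rot: [[-0.98, 0.2, 0.001], [0.2, 0.98, 0.001], [-0.0, 0.001, -1.0]]
force: [1.0, 0.7, -0.1]
finger_gap: 1.003
grasp_force: 0.0
t: 2.7
tcp_pos: [0.5356, 0.1894, 0.4046]
tool_rot: [[-0.979, 0.204, 0.001], [0.204, 0.979, -0.0], [-0.001, -0.0, -1.0]]
force: [-0.6, 0.4, -0.7]
finger_gap: 0.999
grasp_force: 0.0
2.7 [0.5356 0.1894 0.4046] [[-0.9789  0.2044  0.0006]
 [ 0.2044  0.9789 -0.0004]
 [-0.0006 -0.0003 -1.    ]]
```

View pics/w1.png

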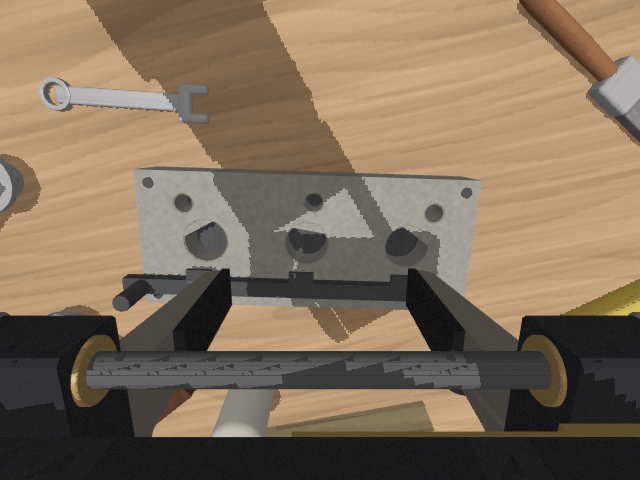

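```bash
cat > jig.py <<'E'
from h import *
from scipy.optimize import minimize
def model(p):
    x,y,yaw=p[:3];pts=[];a=np.radians(np.arange(0,360,3))
    for k in range(3):
        c=np.array([0,(k-1)*.1]);th=np.radians(p[3+k]);n=np.array([np.cos(th),np.sin(th)]);t=np.array([-n[1],n[0]])
        u=.021*np.cos(a);v=.021*np.sin(a);keep=u<.0139
        pts.append(c+np.outer(u[keep],n)+np.outer(v[keep],t))
        h=np.sqrt(.021**2-.0139**2);pts.append(c+.0139*n+np.outer(np.linspace(-h,h,20),t))
        pts.append(c+.042*n+.00875*np.c_[np.cos(a),np.sin(a)][::2])
    pts.append(np.c_[np.full(80,-.068),np.linspace(-.165,.165,80)])
    for sy in(-1,1): pts.append(np.c_[np.linspace(-.068,.02,25),np.full(25,sy*.165)])
    q=np.vstack(pts);w=np.radians(yaw);R=np.array([[np.cos(w),-np.sin(w)],[np.sin(w),np.cos(w)]])
    return np.c_[q@R.T+[x,y],np.full(len(q),.05)]
def gradimg(im,s):
    g=cv2.GaussianBlur(cv2.cvtColor(im,cv2.COLOR_RGB2GRAY).astype(np.float32),(0,0),s)
    m=np.hypot(cv2.Sobel(g,5,1,0),cv2.Sobel(g,5,0,1));return np.minimum(m/np.percentile(m,97),1)
def fit(K,im,p0,free=6):
    p0=np.array(p0,float);sc=np.array([.004,.004,1.5,8,8,8])
    for s in(3,1.5,.8):
        G=gradimg(im,s)
        def f(d):
            p=p0.copy();p[:free]+=d*sc[:free];uv=w2px(K,model(p)).astype(np.float32)
            return -cv2.remap(G,uv[:,0],uv[:,1],1).mean()
        r=min((minimize(f,x0,method="Powell") for x0 in np.random.default_rng(0).normal(0,.4 if s>1 else .1,(4,free))),key=lambda r:r.fun)
        p0[:free]+=r.x*sc[:free]
    return p0,r.fun
def draw(K,im,p,name):
    o=im[:,:,::-1].copy()
    for u,v in w2px(K,model(p)).round().astype(int):
        if 0<=u<640 and 0<=v<480:o[v,u]=(0,0,255)
    cv2.imwrite(f"pics/{name}.png",o)
E
python3 - <<'E'
from jig import *
import pickle
s,K,im=shot("wrist");uv=np.array([[206,240],[307,240],[402,240],[183,202],[314,201],[434,213]])
w=px2w(K,uv,.05)[:,:2];print(w)
d=w[2]-w[0];yaw=np.degrees(np.arctan2(d[1],d[0]))-90
th=[np.degrees(np.arctan2(*(w[3+k]-w[k])[::-1]))-yaw for k in range(3)]
print(yaw,th,np.linalg.norm(w[3:]-w[:3],axis=1),np.linalg.norm(np.diff(w[:3],axis=0),axis=1))
p,fun=fit(K,im,[*w[:3].mean(0),yaw,*th]);print(p,fun);draw(K,im,p,"w1fit")
T=get_calibration("top");imt=capture("top");pt,ft=fit(T,imt,p);print("top",pt,ft)
pickle.dump((s,K,im,p),open("jig1.pkl","wb"))
E
```

```text
[[0.53   0.0774]
 [0.5504 0.1755]
 [0.5697 0.2679]
 [0.4889 0.0664]
 [0.5137 0.1904]
 [0.549  0.3023]]
-11.75963586310722 [np.float64(-153.2775233192799), np.float64(169.71777258925238), np.float64(132.68250917032827)] [0.0425 0.0396 0.0401] [0.1002 0.0943]
[   0.5552    0.1724  -13.6655 -151.8428  171.3773  146.0201] -0.72933483
top [   0.5559    0.1724  -13.5768 -151.5832  170.338   125.055 ] -0.5170163
```

View pics/w1fit.png

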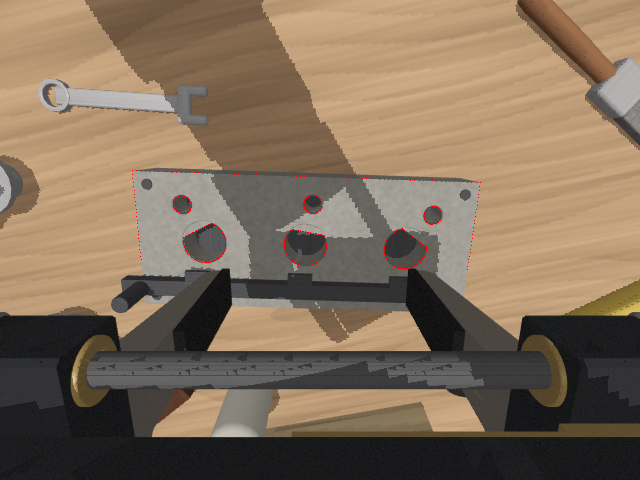

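```bash
python3 - <<'E'
from jig import *
import pickle
s,K,im,p=pickle.load(open("jig1.pkl","rb"))
print(px2w(K,[[122,302]],.105))
E
python3 -m handwheel '[{"dx":0.006,"dy":-0.047,"dz":0,"rx":0,"ry":0,"rz":-1.9,"grip":0},{"dx":0.006,"dy":-0.046,"dz":0,"rx":0,"ry":0,"rz":0,"grip":0},{"dx":0.006,"dy":-0.046,"dz":0,"rx":0,"ry":0,"rz":0,"grip":0},{"dx":0.006,"dy":-0.046,"dz":0,"rx":0,"ry":0,"rz":0,"grip":0},{"dx":0,"dy":0,"dz":0,"rx":0,"ry":0,"rz":0,"grip":0}]'
python3 - <<'E'
from h import *
s,K,im=shot("wrist","w2");print(s["tcp_pos"],s["joints"]);print(w2px(K,[[.5597,.0046,.105],[.5597,.0046,.065]]))
E
```

```text
[[0.5581 0.011  0.105 ]]
t: 3.48
tcp_pos: [0.5578, 0.0059, 0.4048]
tool_rot: [[-0.972, 0.234, 0.0], [0.234, 0.972, -0.0], [-0.0, -0.0, -1.0]]
force: [0.2, -0.2, 0.3]
finger_gap: 0.999
grasp_force: 0.0
[0.5578 0.0059 0.4048] [  0.4558  14.2599 101.908   -0.018   63.8224 -75.9794]
[[317.9267 237.7208]
 [317.9659 226.9352]]
```

View pics/w2.png

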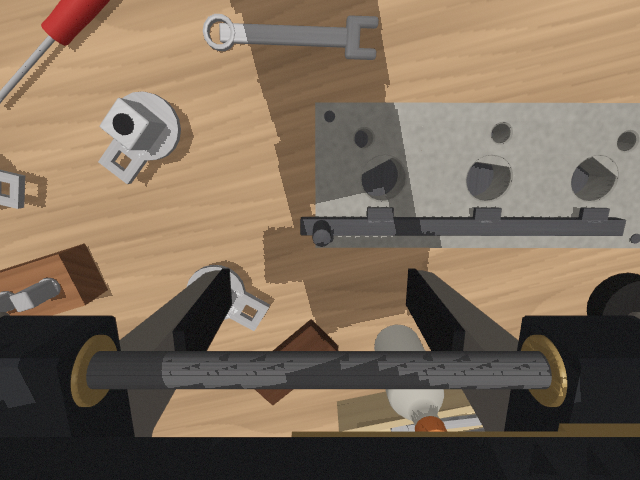

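```bash
python3 -m handwheel '[{"dx":0.002,"dy":-0.001,"dz":-0.05,"rx":0,"ry":0,"rz":0,"grip":0},{"dx":0,"dy":0,"dz":-0.05,"rx":0,"ry":0,"rz":0,"grip":0},{"dx":0,"dy":0,"dz":-0.04,"rx":0,"ry":0,"rz":0,"grip":0},{"dx":0,"dy":0,"dz":0,"rx":0,"ry":0,"rz":0,"grip":1},{"dx":0,"dy":0,"dz":0,"rx":0,"ry":0,"rz":0,"grip":1}]'; python3 -m handwheel '[{"dx":0,"dy":0,"dz":0,"rx":0,"ry":0,"rz":0,"grip":1},{"dx":0,"dy":0,"dz":0,"rx":0,"ry":0,"rz":0,"grip":1},{"dx":0,"dy":0,"dz":0,"rx":0,"ry":0,"rz":0,"grip":1},{"dx":0,"dy":0,"dz":0,"rx":0,"ry":0,"rz":0,"grip":1},{"dx":0,"dy":0,"dz":0,"rx":0,"ry":0,"rz":0,"grip":1}]'
```

```text
t: 4.15
tcp_pos: [0.5605, 0.007, 0.2661]
tool_rot: [[-0.973, 0.232, 0.001], [0.232, 0.973, 0.0], [-0.001, 0.001, -1.0]]
force: [-0.1, -0.1, 0.3]
finger_gap: 0.801
grasp_force: 0.0
t: 4.78
tcp_pos: [0.56, 0.0057, 0.2647]
tool_rot: [[-0.972, 0.233, 0.0], [0.233, 0.972, -0.0], [-0.0, -0.0, -1.0]]
force: [-0.3, -0.5, 0.0]
finger_gap: 0.26
grasp_force: 0.0
```

```bash
python3 -m handwheel '[{"dx":0,"dy":0,"dz":0,"rx":0,"ry":0,"rz":0,"grip":1},{"dx":0,"dy":0,"dz":0,"rx":0,"ry":0,"rz":0,"grip":1},{"dx":-0.0028,"dy":-0.0117,"dz":0,"rx":0,"ry":0,"rz":0,"grip":1},{"dx":-0.0028,"dy":-0.0117,"dz":0,"rx":0,"ry":0,"rz":0,"grip":1},{"dx":-0.0028,"dy":-0.0117,"dz":0,"rx":0,"ry":0,"rz":0,"grip":1}]'; python3 -m handwheel '[{"dx":-0.0012,"dy":-0.0049,"dz":0,"rx":0,"ry":0,"rz":0,"grip":1},{"dx":-0.0007,"dy":-0.0029,"dz":0,"rx":0,"ry":0,"rz":0,"grip":1},{"dx":-0.0002,"dy":-0.001,"dz":0,"rx":0,"ry":0,"rz":0,"grip":1},{"dx":-0.0002,"dy":-0.001,"dz":0,"rx":0,"ry":0,"rz":0,"grip":1},{"dx":0,"dy":0,"dz":0,"rx":0,"ry":0,"rz":0,"grip":1}]'; python3 -m handwheel '[{"dx":-0.0002,"dy":-0.001,"dz":0,"rx":0,"ry":0,"rz":0,"grip":1},{"dx":0,"dy":0,"dz":0,"rx":0,"ry":0,"rz":0,"grip":1},{"dx":-0.0002,"dy":-0.001,"dz":0,"rx":0,"ry":0,"rz":0,"grip":1},{"dx":0,"dy":0,"dz":0,"rx":0,"ry":0,"rz":0,"grip":1},{"dx":0,"dy":0,"dz":0,"rx":0,"ry":0,"rz":0,"grip":1}]'
```

```text
t: 5.4
tcp_pos: [0.5513, -0.0301, 0.2647]
tool_rot: [[-0.972, 0.233, -0.0], [0.233, 0.972, 0.0], [0.0, 0.0, -1.0]]
force: [-0.4, 3.8, -0.0]
finger_gap: 0.166
grasp_force: 30.0
t: 6.02
tcp_pos: [0.5502, -0.0345, 0.2646]
tool_rot: [[-0.972, 0.237, 0.003], [0.237, 0.971, 0.01], [-0.0, 0.011, -1.0]]
force: [7.7, 46.2, -6.6]
finger_gap: 0.171
grasp_force: 30.0
t: 6.65
tcp_pos: [0.55, -0.0352, 0.2645]
tool_rot: [[-0.971, 0.238, 0.003], [0.238, 0.971, 0.013], [-0.0, 0.013, -1.0]]
force: [9.9, 57.7, -8.4]
finger_gap: 0.168
grasp_force: 30.0
```

```bash
python3 -m handwheel '[{"dx":0,"dy":0,"dz":0,"rx":0,"ry":0,"rz":0,"grip":0},{"dx":0,"dy":0,"dz":0,"rx":0,"ry":0,"rz":0,"grip":0},{"dx":0,"dy":0,"dz":0.045,"rx":0,"ry":0,"rz":0,"grip":0},{"dx":0,"dy":0,"dz":0.045,"rx":0,"ry":0,"rz":0,"grip":0},{"dx":0,"dy":0,"dz":0.045,"rx":0,"ry":0,"rz":0,"grip":0}]'; python3 -m handwheel '[{"dx":0.022,"dy":-0.03,"dz":0,"rx":0,"ry":0,"rz":0,"grip":0},{"dx":0.022,"dy":-0.03,"dz":0,"rx":0,"ry":0,"rz":0,"grip":0},{"dx":0.022,"dy":-0.025,"dz":0,"rx":0,"ry":0,"rz":0,"grip":0},{"dx":0,"dy":0,"dz":0,"rx":0,"ry":0,"rz":0,"grip":0},{"dx":0,"dy":0,"dz":0,"rx":0,"ry":0,"rz":0,"grip":0}]'
cat > guide.py <<'E'
from jig import *
def gmodel(p,z0=0.):
    x,y,yaw=p;a=np.radians(np.arange(0,360,4));L=lambda A,B,n=16:np.c_[np.linspace(A[0],B[0],n),np.linspace(A[1],B[1],n)]
    sq=lambda c,h:np.vstack([L((c-h,-h),(c+h,-h)),L((c+h,-h),(c+h,h)),L((c+h,h),(c-h,h)),L((c-h,h),(c-h,-h))])
    fl=.032*np.c_[np.cos(a),np.sin(a)];fl=fl[(fl[:,0]<.026)]
    ear=np.vstack([L((.03,-.017),(.058,-.017)),L((.058,-.017),(.058,.017)),L((.058,.017),(.03,.017))])
    P=[np.c_[sq(0,.016),np.full(64,.07)],np.c_[sq(.042,.0075),np.full(64,.032)]]+[np.c_[q,np.full(len(q),.032)] for q in(fl,ear)]
    q=np.vstack(P);w=np.radians(yaw);c,s=np.cos(w),np.sin(w)
    return np.c_[q[:,:2]@np.array([[c,s],[-s,c]])+[x,y],q[:,2]+z0]
def gfit(K,im,p0,z0=0.,mod=gmodel,sc=(.005,.005,8)):
    p0=np.array(p0,float);sc=np.array(sc)
    for s in(4,2,1,.8):
        G=gradimg(im,s)
        def f(d):
            uv=w2px(K,mod(p0+d*sc,z0)).astype(np.float32)
            return -cv2.remap(G,uv[:,0],uv[:,1],1).mean()
        r=min((minimize(f,x0,method="Powell") for x0 in np.random.default_rng(0).normal(0,.5 if s>1.5 else .1,(8,3))),key=lambda r:r.fun)
        p0=p0+r.x*sc
    return p0,r.fun
def gdraw(K,im,P,name):
    o=im[:,:,::-1].copy()
    for q in P:
        for u,v in w2px(K,q).round().astype(int):
            if 0<=u<640 and 0<=v<480:o[v,u]=(0,0,255)
    cv2.imwrite(f"pics/{name}.png",o)
E
python3 - <<'E'
from guide import *
s,K,im=shot("wrist");print(s["tcp_pos"])
p,f=gfit(K,im,[.6151,-.1235,48]);print("A",p,f)
T=get_calibration("top");it=capture("top")
pt={n:gfit(T,it,g) for n,g in dict(A=p,B=[.4342,-.1362,-60.7],C=[.436,-.3353,56.7]).items()};print(pt)
gdraw(K,im,[gmodel(p)],"wA")
print("knob shut .0046 now seen",px2w(T,[[0,0]],.1)[0][:0]);gdraw(T,it,[gmodel(v[0]) for v in pt.values()],"topG")
E
```

```text
t: 7.28
tcp_pos: [0.5485, -0.0421, 0.401]
tool_rot: [[-0.972, 0.234, -0.0], [0.234, 0.972, -0.001], [0.0, -0.001, -1.0]]
force: [0.0, 0.2, 0.8]
finger_gap: 0.689
grasp_force: 0.0
t: 7.9
tcp_pos: [0.6142, -0.1264, 0.3993]
tool_rot: [[-0.972, 0.234, -0.001], [0.234, 0.972, -0.0], [0.001, -0.0, -1.0]]
force: [0.5, 0.9, 0.6]
finger_gap: 0.999
grasp_force: 0.0
[ 0.6142 -0.1264  0.3993]
A [ 0.5965 -0.1413 49.2393] -0.35161242
{'A': (array([ 0.6574, -0.0959, 16.4318]), np.float32(-0.4986862)), 'B': (array([  0.6731,  -0.1141, -50.3307]), np.float32(-0.4474916)), 'C': (array([  0.2677,  -0.473 , 210.737 ]), np.float32(-0.47517475))}
knob shut .0046 now seen []
```

View pics/wA.png

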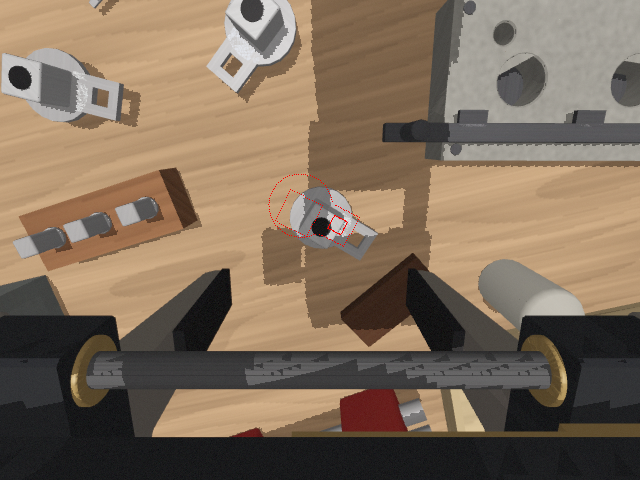

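```bash
python3 - <<'E'
s=open("guide.py").read()
a=s.index("    p0=np.array(p0,float);sc=");b=s.index("def gdraw")
s=s[:a]+'''    p0=np.array(p0,float);sc=np.array(sc)
    for s,k,n in((2,1,25),(1,.3,4),(.8,.15,4)):
        G=gradimg(im,s)**.5
        def f(d):
            uv=w2px(K,mod(p0+d*sc,z0)).astype(np.float32)
            return -cv2.remap(G,uv[:,0],uv[:,1],1).mean()
        X=np.random.default_rng(0).uniform(-k,k,(n*20,3));X[0]=0
        X=sorted(X,key=f)[:n//3+2]
        r=min((minimize(f,x0,method="Powell",bounds=[(-k,k)]*3) for x0 in X),key=lambda r:r.fun)
        p0=p0+r.x*sc
    return p0,r.fun
'''+s[b:]
s=s.replace("sc=(.005,.005,8)","sc=(.008,.008,15)")
open("guide.py","w").write(s)
E
cat > t.py <<'E'
from guide import *
s,K,im=shot("wrist");print(s["tcp_pos"])
g=px2w(K,[[321,227],[251,10],[20,77]],.07);e=px2w(K,[[360,242],[232,72],[103,98]],.032);print(g,e)
out=[]
for a,b in zip(g,e):
    p,f=gfit(K,im,[a[0],a[1],np.degrees(np.arctan2(*(b-a)[1::-1]))]);out.append(p);print(p,f)
gdraw(K,im,[gmodel(p) for p in out],"wA2");im=cv2.imread("pics/wA2.png");cv2.imwrite("pics/wA2.png",cv2.resize(im[:270,:400],None,fx=2,fy=2))
E
python3 t.py
```

```text
[ 0.6141 -0.1257  0.3996]
[[ 0.6142 -0.1237  0.07  ]
 [ 0.4317 -0.1368  0.07  ]
 [ 0.4343 -0.3342  0.07  ]] [[ 0.6476 -0.0899  0.032 ]
 [ 0.4621 -0.1711  0.032 ]
 [ 0.4554 -0.2945  0.032 ]]
[ 0.6138 -0.1244 44.9362] -0.60801214
[  0.4309  -0.1365 -53.939 ] -0.7116236
[ 0.4348 -0.3348 63.0649] -0.7344516
```

View pics/wA2.png

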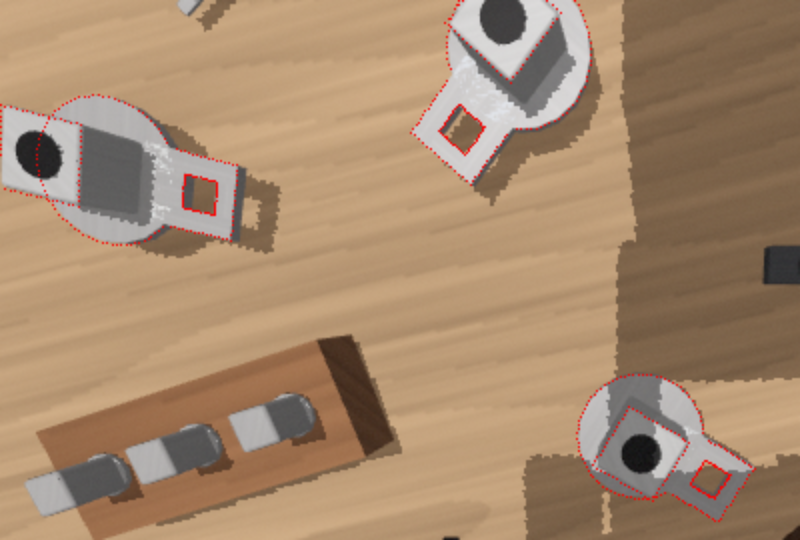

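```bash
python3 -m handwheel '[{"dx":0,"dy":0.001,"dz":-0.01,"rx":0,"ry":0,"rz":-10.5,"grip":0.35},{"dx":0,"dy":0,"dz":-0.01,"rx":0,"ry":0,"rz":-10.5,"grip":0.35},{"dx":0,"dy":0,"dz":-0.01,"rx":0,"ry":0,"rz":-10.5,"grip":0.35},{"dx":0,"dy":0,"dz":-0.05,"rx":0,"ry":0,"rz":0,"grip":0.35},{"dx":0,"dy":0,"dz":-0.04,"rx":0,"ry":0,"rz":0,"grip":0.35}]'; python3 -m handwheel '[{"dx":0,"dy":0,"dz":-0.03,"rx":0,"ry":0,"rz":0,"grip":0.35},{"dx":0,"dy":0,"dz":-0.0166,"rx":0,"ry":0,"rz":0,"grip":0.35},{"dx":0,"dy":0,"dz":0,"rx":0,"ry":0,"rz":0,"grip":1},{"dx":0,"dy":0,"dz":0,"rx":0,"ry":0,"rz":0,"grip":1},{"dx":0,"dy":0,"dz":0,"rx":0,"ry":0,"rz":0,"grip":1}]'; python3 -m handwheel '[{"dx":0,"dy":0,"dz":0,"rx":0,"ry":0,"rz":0,"grip":1},{"dx":0,"dy":0,"dz":0,"rx":0,"ry":0,"rz":0,"grip":1},{"dx":0,"dy":0,"dz":0,"rx":0,"ry":0,"rz":0,"grip":1},{"dx":0,"dy":0,"dz":0,"rx":0,"ry":0,"rz":0,"grip":1},{"dx":0,"dy":0,"dz":0,"rx":0,"ry":0,"rz":0,"grip":1}]'
cat > held.py <<'E'
from guide import *
import sys
s,K,im=shot("wrist");R=np.array(s["tool_rot"]);t=np.array(s["tcp_pos"]);print(t,"psi",np.degrees(np.arctan2(R[1,1],R[0,1])),"j",s["joints"],s["finger_gap"])
off,zg=float(sys.argv[1]),float(sys.argv[2])  # ear minus psi, grasp height above origin
psi=np.degrees(np.arctan2(R[1,1],R[0,1]));z0=t[2]-.171-zg
p,f=gfit(K,im,[t[0],t[1],psi+off],z0,sc=(.006,.006,5));d=p[:2]-t[:2]
print("guide",p,f,"z0",z0,"offset in tool x,y",R[:2,:2].T@d,"ear-psi",p[2]-psi)
gdraw(K,im,[gmodel(p,z0)],sys.argv[3])
E
python3 held.py 0 .062 held1
```

```text
t: 8.68
tcp_pos: [0.6143, -0.1244, 0.2788]
tool_rot: [[-0.708, 0.706, 0.0], [0.706, 0.708, -0.0], [-0.0, 0.0, -1.0]]
force: [0.7, -0.2, -1.0]
finger_gap: 0.65
grasp_force: 0.0
t: 9.3
tcp_pos: [0.6154, -0.1252, 0.2344]
tool_rot: [[-0.707, 0.707, 0.002], [0.707, 0.707, -0.0], [-0.002, 0.001, -1.0]]
force: [-0.9, -0.6, -2.1]
finger_gap: 0.346
grasp_force: 16.4
t: 9.93
tcp_pos: [0.6154, -0.1252, 0.2344]
tool_rot: [[-0.707, 0.707, 0.002], [0.707, 0.707, -0.0], [-0.002, 0.001, -1.0]]
force: [-0.2, 0.6, 6.3]
finger_gap: 0.348
grasp_force: 30.0
[ 0.6154 -0.1252  0.2344] psi 45.01691993255519 j [-11.6403  31.7229 100.1597   0.0013  47.9974 -56.658 ] 0.34793851558808686
guide [ 0.6138 -0.1244 45.8252] -0.5197279 z0 0.0013771511602566344 offset in tool x,y [ 0.0017 -0.0005] ear-psi 0.8083273980013033
```

View pics/held1.png

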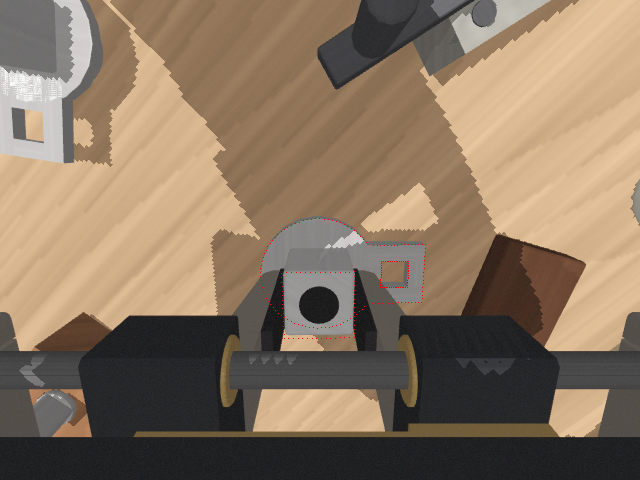

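```bash
python3 -m handwheel '[{"dx":0,"dy":0,"dz":0.06,"rx":0,"ry":0,"rz":0,"grip":1},{"dx":0,"dy":0,"dz":0.06,"rx":0,"ry":0,"rz":0,"grip":1},{"dx":-0.005,"dy":0.045,"dz":0.01,"rx":0,"ry":0,"rz":10.5,"grip":1},{"dx":-0.005,"dy":0.045,"dz":0,"rx":0,"ry":0,"rz":10.5,"grip":1},{"dx":-0.005,"dy":0.045,"dz":0,"rx":0,"ry":0,"rz":10.5,"grip":1}]'; python3 -m handwheel '[{"dx":-0.005,"dy":0.045,"dz":0,"rx":0,"ry":0,"rz":10.5,"grip":1},{"dx":-0.005,"dy":0.045,"dz":0,"rx":0,"ry":0,"rz":10.5,"grip":1},{"dx":-0.004,"dy":0.045,"dz":0,"rx":0,"ry":0,"rz":10.5,"grip":1},{"dx":-0.004,"dy":0.045,"dz":0,"rx":0,"ry":0,"rz":10.5,"grip":1},{"dx":-0.004,"dy":0.045,"dz":0,"rx":0,"ry":0,"rz":10.4,"grip":1}]';python3 -m handwheel '[{"dx":0,"dy":0.034,"dz":0,"rx":0,"ry":0,"rz":3.5,"grip":1},{"dx":0,"dy":0,"dz":0,"rx":0,"ry":0,"rz":0,"grip":1},{"dx":0,"dy":0,"dz":0,"rx":0,"ry":0,"rz":0,"grip":1},{"dx":0,"dy":0,"dz":0,"rx":0,"ry":0,"rz":0,"grip":1},{"dx":0,"dy":0,"dz":0,"rx":0,"ry":0,"rz":0,"grip":1}]'
python3 held.py 0 .0634 held2; python3 - <<'E'
from jig import *
import pickle
_,_,_,p=pickle.load(open("jig1.pkl","rb"))
s,K,im=shot("wrist");q,f=fit(K,im,p,3);print(p,q,f);draw(K,im,q,"jig2")
o=cv2.imread("pics/held2.png");d=cv2.imread("pics/jig2.png");m=(o!=im[:,:,::-1]).any(2);d[m]=o[m];cv2.imwrite("pics/jig2.png",d)
E
```

```text
t: 10.6
tcp_pos: [0.5993, 0.011, 0.3634]
tool_rot: [[-0.974, 0.228, 0.0], [0.228, 0.974, 0.0], [-0.0, 0.0, -1.0]]
force: [0.7, 0.2, -3.0]
finger_gap: 0.345
grasp_force: 30.0
t: 11.22
tcp_pos: [0.5773, 0.2362, 0.363]
tool_rot: [[-0.774, -0.633, -0.0], [-0.633, 0.774, -0.0], [0.0, 0.0, -1.0]]
force: [0.5, -0.1, -3.7]
finger_gap: 0.348
grasp_force: 30.0
t: 11.85
tcp_pos: [0.578, 0.268, 0.3631]
tool_rot: [[-0.739, -0.674, -0.0], [-0.674, 0.739, -0.0], [0.0, -0.0, -1.0]]
force: [1.0, 0.6, -1.5]
finger_gap: 0.346
grasp_force: 30.0
[0.578  0.268  0.3631] psi 132.3417787339694 j [  24.74     23.5687   94.2299   -0.0077   62.2061 -107.5982] 0.3459960621156217
guide [  0.5762   0.2664 132.4206] -0.66826904 z0 0.12873916200852564 offset in tool x,y [0.0024 0.    ] ear-psi 0.07881821865848337
[   0.5552    0.1724  -13.6655 -151.8428  171.3773  146.0201] [   0.555     0.1727  -13.556  -151.8428  171.3773  146.0201] -0.47912133
```

View pics/jig2.png

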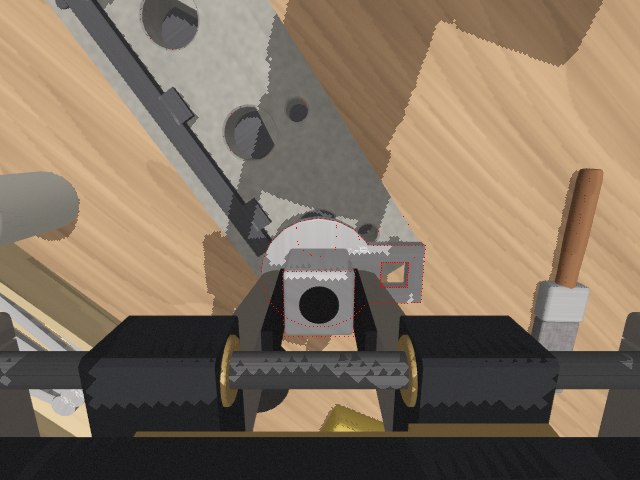

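```bash
python3 -m handwheel '[{"dx":0.0022,"dy":0.0031,"dz":-0.03,"rx":0,"ry":0,"rz":0,"grip":1},{"dx":0,"dy":0,"dz":-0.03,"rx":0,"ry":0,"rz":0,"grip":1},{"dx":0,"dy":0,"dz":-0.014,"rx":0,"ry":0,"rz":0,"grip":1},{"dx":0,"dy":0,"dz":0,"rx":0,"ry":0,"rz":0,"grip":1},{"dx":0,"dy":0,"dz":0,"rx":0,"ry":0,"rz":0,"grip":1}]'; python3 -m handwheel '[{"dx":0,"dy":0,"dz":-0.006,"rx":0,"ry":0,"rz":0,"grip":1},{"dx":0,"dy":0,"dz":-0.003,"rx":0,"ry":0,"rz":0,"grip":1},{"dx":0,"dy":0,"dz":0,"rx":0,"ry":0,"rz":0,"grip":1},{"dx":0,"dy":0,"dz":0,"rx":0,"ry":0,"rz":0,"grip":1},{"dx":0,"dy":0,"dz":0,"rx":0,"ry":0,"rz":0,"grip":1}]'
```

```text
t: 12.58
tcp_pos: [0.5806, 0.2721, 0.2902]
tool_rot: [[-0.738, -0.675, 0.002], [-0.675, 0.738, 0.001], [-0.002, -0.001, -1.0]]
force: [0.2, -1.2, -2.6]
finger_gap: 0.344
grasp_force: 30.0
t: 13.2
tcp_pos: [0.5801, 0.272, 0.2802]
tool_rot: [[-0.738, -0.675, 0.0], [-0.675, 0.738, 0.0], [-0.0, -0.0, -1.0]]
force: [1.1, 0.4, -2.9]
finger_gap: 0.347
grasp_force: 30.0
```

```bash
python3 -m handwheel '[{"dx":0,"dy":0,"dz":-0.006,"rx":0,"ry":0,"rz":0,"grip":1},{"dx":0,"dy":0,"dz":-0.006,"rx":0,"ry":0,"rz":0,"grip":1},{"dx":0,"dy":0,"dz":-0.005,"rx":0,"ry":0,"rz":0,"grip":1},{"dx":0,"dy":0,"dz":0,"rx":0,"ry":0,"rz":0,"grip":1},{"dx":0,"dy":0,"dz":0,"rx":0,"ry":0,"rz":0,"grip":1}]'; python3 -m handwheel '[{"dx":0,"dy":0,"dz":-0.0025,"rx":0,"ry":0,"rz":0,"grip":1},{"dx":0,"dy":0,"dz":0,"rx":0,"ry":0,"rz":0,"grip":1},{"dx":0,"dy":0,"dz":-0.0005,"rx":0,"ry":0,"rz":0,"grip":1},{"dx":0,"dy":0,"dz":0,"rx":0,"ry":0,"rz":0,"grip":1},{"dx":0,"dy":0,"dz":0,"rx":0,"ry":0,"rz":0,"grip":1}]'
```

```text
t: 13.82
tcp_pos: [0.5801, 0.2719, 0.2629]
tool_rot: [[-0.738, -0.675, -0.0], [-0.675, 0.738, -0.0], [0.0, -0.0, -1.0]]
force: [0.1, -1.2, -3.2]
finger_gap: 0.344
grasp_force: 30.0
t: 14.45
tcp_pos: [0.5803, 0.2721, 0.2606]
tool_rot: [[-0.738, -0.675, 0.001], [-0.675, 0.738, 0.0], [-0.001, -0.0, -1.0]]
force: [0.5, -2.7, 6.1]
finger_gap: 0.345
grasp_force: 30.0
```

```bash
python3 -m handwheel '[{"dx":0,"dy":0,"dz":0,"rx":0,"ry":0,"rz":0,"grip":0.4},{"dx":0,"dy":0,"dz":0,"rx":0,"ry":0,"rz":0,"grip":0.4},{"dx":0,"dy":0,"dz":0,"rx":0,"ry":0,"rz":0,"grip":0.4},{"dx":0,"dy":0,"dz":0.05,"rx":0,"ry":0,"rz":0,"grip":0.4},{"dx":0,"dy":0,"dz":0.05,"rx":0,"ry":0,"rz":0,"grip":0.4}]'; python3 -m handwheel '[{"dx":-0.012,"dy":-0.05,"dz":0.04,"rx":0,"ry":0,"rz":-6,"grip":0.4},{"dx":-0.012,"dy":-0.05,"dz":0,"rx":0,"ry":0,"rz":-6,"grip":0},{"dx":-0.012,"dy":-0.05,"dz":0,"rx":0,"ry":0,"rz":-6,"grip":0},{"dx":-0.012,"dy":-0.05,"dz":0,"rx":0,"ry":0,"rz":-6,"grip":0},{"dx":-0.012,"dy":-0.05,"dz":0,"rx":0,"ry":0,"rz":-6,"grip":0}]';python3 -m handwheel '[{"dx":-0.012,"dy":-0.05,"dz":0,"rx":0,"ry":0,"rz":-6,"grip":0},{"dx":-0.012,"dy":-0.05,"dz":0,"rx":0,"ry":0,"rz":-6,"grip":0},{"dx":-0.012,"dy":-0.05,"dz":0,"rx":0,"ry":0,"rz":-6,"grip":0},{"dx":-0.012,"dy":-0.05,"dz":0,"rx":0,"ry":0,"rz":-6,"grip":0},{"dx":-0.012,"dy":-0.05,"dz":0,"rx":0,"ry":0,"rz":-6,"grip":0}]';python3 -m handwheel '[{"dx":-0.012,"dy":-0.05,"dz":0,"rx":0,"ry":0,"rz":-6,"grip":0},{"dx":-0.013,"dy":-0.057,"dz":0,"rx":0,"ry":0,"rz":-3.4,"grip":0},{"dx":0,"dy":0,"dz":0,"rx":0,"ry":0,"rz":0,"grip":0},{"dx":0,"dy":0,"dz":0,"rx":0,"ry":0,"rz":0,"grip":0},{"dx":0,"dy":0,"dz":0,"rx":0,"ry":0,"rz":0,"grip":0}]'
python3 - <<'E'
from guide import *
s,K,im=shot("wrist");R=np.array(s["tool_rot"]);print(s["tcp_pos"],np.degrees(np.arctan2(R[1,1],R[0,1])))
P=[gfit(K,im,g) for g in([.4348,-.3348,63],[.4309,-.1365,-54])];print(P)
def pmodel(p,z0=0.):
    L=np.linspace(-.009,.009,20);h=np.full(20,.009);q=np.vstack([np.c_[L,h],np.c_[L,-h],np.c_[h,L],np.c_[-h,L]]);w=np.radians(p[2]);c,s=np.cos(w),np.sin(w)
    return np.c_[q@np.array([[c,s],[-s,c]])+p[:2],np.full(80,.08+z0)]
Q=[gfit(K,im,[*g,3],0,pmodel) for g in([.5601,-.2814],[.5623,-.3317],[.5644,-.3822])];print(Q)
gdraw(K,im,[gmodel(p[0]) for p in P]+[pmodel(q[0]) for q in Q],"wC")
E
```

```text
t: 15.08
tcp_pos: [0.5798, 0.272, 0.3605]
tool_rot: [[-0.738, -0.675, -0.002], [-0.675, 0.738, -0.001], [0.002, 0.001, -1.0]]
force: [0.5, 0.6, -0.9]
finger_gap: 0.597
grasp_force: 0.0
t: 15.7
tcp_pos: [0.5199, 0.0226, 0.3985]
tool_rot: [[-0.977, -0.212, 0.0], [-0.212, 0.977, -0.0], [-0.0, -0.0, -1.0]]
force: [-0.6, 0.3, -0.4]
finger_gap: 0.994
grasp_force: 0.0
t: 16.32
tcp_pos: [0.4599, -0.2275, 0.3985]
tool_rot: [[-0.952, 0.305, 0.0], [0.305, 0.952, -0.0], [-0.0, 0.0, -1.0]]
force: [0.8, -0.0, 0.8]
finger_gap: 1.0
grasp_force: 0.0
t: 16.95
tcp_pos: [0.4359, -0.3318, 0.3984]
tool_rot: [[-0.892, 0.452, -0.0], [0.452, 0.892, 0.0], [0.0, 0.0, -1.0]]
force: [-0.4, 0.7, -0.1]
finger_gap: 1.003
grasp_force: 0.0
[ 0.4359 -0.3318  0.3984] 63.1174081275895
[(array([ 0.435 , -0.3347, 62.9965]), np.float32(-0.6243405)), (array([  0.4311,  -0.1363, -53.7224]), np.float32(-0.6195989))]
[(array([ 0.5657, -0.289 , 21.6092]), np.float32(-0.4601291)), (array([ 0.5641, -0.3356,  4.4284]), np.float32(-0.71693975)), (array([  0.5563,  -0.3762, -18.2611]), np.float32(-0.4414783))]
```

View pics/wC.png

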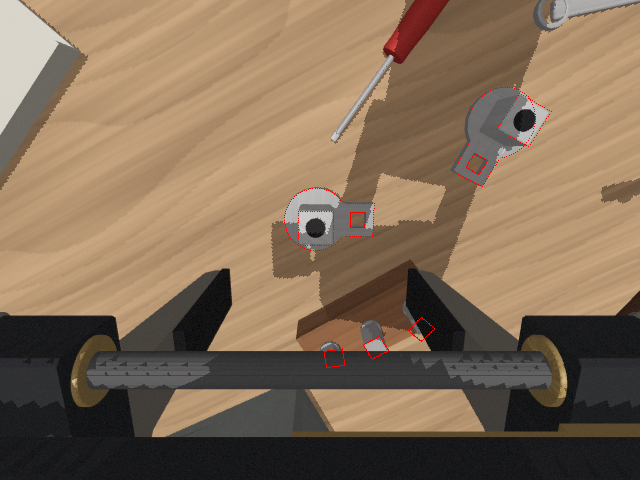

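```bash
python3 -m handwheel '[{"dx":-0.001,"dy":-0.003,"dz":-0.05,"rx":0,"ry":0,"rz":0,"grip":0.35},{"dx":0,"dy":0,"dz":-0.05,"rx":0,"ry":0,"rz":0,"grip":0.35},{"dx":0,"dy":0,"dz":-0.04,"rx":0,"ry":0,"rz":0,"grip":0.35},{"dx":0,"dy":0,"dz":-0.025,"rx":0,"ry":0,"rz":0,"grip":0.35},{"dx":0,"dy":0,"dz":0,"rx":0,"ry":0,"rz":0,"grip":0.35}]'; python3 -m handwheel '[{"dx":0,"dy":0,"dz":0,"rx":0,"ry":0,"rz":0,"grip":1},{"dx":0,"dy":0,"dz":0,"rx":0,"ry":0,"rz":0,"grip":1},{"dx":0,"dy":0,"dz":0,"rx":0,"ry":0,"rz":0,"grip":1},{"dx":0,"dy":0,"dz":0,"rx":0,"ry":0,"rz":0,"grip":1},{"dx":0,"dy":0,"dz":0,"rx":0,"ry":0,"rz":0,"grip":1}]';python3 -c 'from h import *;s=observe();print(s["tcp_pos"],s["grasp_force"])'; python3 -m handwheel '[{"dx":0,"dy":0,"dz":0,"rx":0,"ry":0,"rz":0,"grip":1},{"dx":0,"dy":0,"dz":0.06,"rx":0,"ry":0,"rz":0,"grip":1},{"dx":0,"dy":0,"dz":0.06,"rx":0,"ry":0,"rz":0,"grip":1},{"dx":0.005,"dy":0.045,"dz":0.01,"rx":0,"ry":0,"rz":9,"grip":1},{"dx":0.005,"dy":0.045,"dz":0,"rx":0,"ry":0,"rz":9,"grip":1}]'
```

```text
t: 17.62
tcp_pos: [0.4344, -0.3346, 0.232]
tool_rot: [[-0.892, 0.452, -0.003], [0.452, 0.892, 0.002], [0.004, 0.001, -1.0]]
force: [-0.0, 0.1, -0.0]
finger_gap: 0.657
grasp_force: 0.0
t: 18.25
tcp_pos: [0.4349, -0.3362, 0.2344]
tool_rot: [[-0.891, 0.454, 0.001], [0.454, 0.891, -0.001], [-0.002, -0.0, -1.0]]
force: [-0.2, 1.2, 7.2]
finger_gap: 0.346
grasp_force: 30.0
[ 0.4349 -0.3362  0.2344] 29.950668811798096
t: 18.88
tcp_pos: [0.4446, -0.2454, 0.365]
tool_rot: [[-0.988, 0.153, 0.002], [0.153, 0.988, -0.001], [-0.003, -0.001, -1.0]]
force: [0.2, 0.0, -1.9]
finger_gap: 0.347
grasp_force: 29.9
```

```bash
python3 -m handwheel '[{"dx":0.0138,"dy":0.052,"dz":0,"rx":0,"ry":0,"rz":9.6,"grip":1},{"dx":0.0138,"dy":0.052,"dz":0,"rx":0,"ry":0,"rz":9.6,"grip":1},{"dx":0.0138,"dy":0.052,"dz":0,"rx":0,"ry":0,"rz":9.6,"grip":1},{"dx":0.0138,"dy":0.052,"dz":0,"rx":0,"ry":0,"rz":9.6,"grip":1},{"dx":0.0138,"dy":0.052,"dz":0,"rx":0,"ry":0,"rz":9.6,"grip":1}]';python3 -m handwheel '[{"dx":0.0138,"dy":0.052,"dz":0,"rx":0,"ry":0,"rz":9.6,"grip":1},{"dx":0.0138,"dy":0.052,"dz":0,"rx":0,"ry":0,"rz":9.6,"grip":1},{"dx":0.0138,"dy":0.052,"dz":0,"rx":0,"ry":0,"rz":9.4,"grip":1},{"dx":0,"dy":0,"dz":0,"rx":0,"ry":0,"rz":0,"grip":1},{"dx":0,"dy":0,"dz":0,"rx":0,"ry":0,"rz":0,"grip":1}]'
python3 -m handwheel '[{"dx":0,"dy":0,"dz":0,"rx":0,"ry":0,"rz":0,"grip":1},{"dx":0,"dy":0,"dz":0,"rx":0,"ry":0,"rz":0,"grip":1},{"dx":0,"dy":0,"dz":0,"rx":0,"ry":0,"rz":0,"grip":1},{"dx":0,"dy":0,"dz":0,"rx":0,"ry":0,"rz":0,"grip":1},{"dx":0,"dy":0,"dz":0,"rx":0,"ry":0,"rz":0,"grip":1}]'
python3 held.py 0 .0634 held3; python3 - <<'E'
from guide import *
T,it=get_calibration("top"),capture("top")
s,K,im=shot("wrist");print("S2 guide",gfit(K,im,[.5786,.2697,132.4],.026,sc=(.004,.004,4)))
E
```

```text
t: 19.5
tcp_pos: [0.5135, 0.0157, 0.3635]
tool_rot: [[-0.773, -0.634, 0.0], [-0.634, 0.773, -0.0], [0.0, -0.0, -1.0]]
force: [0.7, -0.9, -2.5]
finger_gap: 0.344
grasp_force: 29.9
t: 20.12
tcp_pos: [0.5545, 0.1697, 0.363]
tool_rot: [[-0.381, -0.924, -0.001], [-0.924, 0.381, -0.001], [0.001, 0.001, -1.0]]
force: [-1.1, -0.1, -2.2]
finger_gap: 0.348
grasp_force: 30.0
t: 20.75
tcp_pos: [0.555, 0.1699, 0.3635]
tool_rot: [[-0.381, -0.925, 0.0], [-0.925, 0.381, 0.0], [-0.0, -0.0, -1.0]]
force: [0.2, -0.2, -2.4]
finger_gap: 0.346
grasp_force: 30.0
[0.555  0.1699 0.3635] psi 157.61086382334267 j [  16.8763   18.7469  101.4486    0.0009   59.8018 -140.735 ] 0.34583306617604714
guide [  0.5541   0.169  157.5433] -0.6627197 z0 0.12909088456826995 offset in tool x,y [0.0012 0.0005] ear-psi -0.06758741750397235
S2 guide (array([  0.584 ,   0.2708, 129.774 ]), np.float32(-0.3839351))
```

View pics/held3.png

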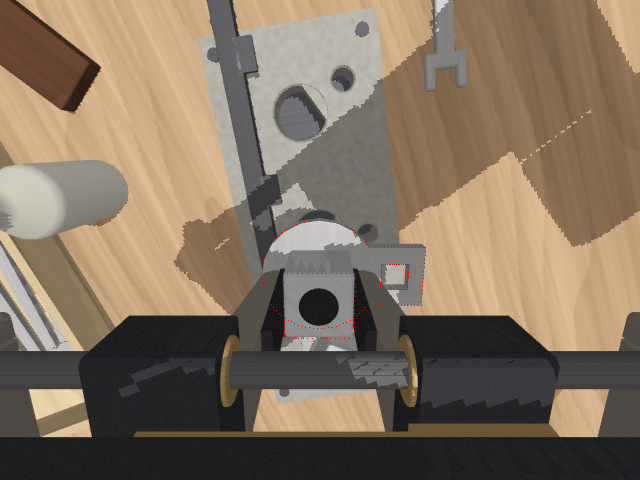

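```bash
python3 -m handwheel '[{"dx":0.0004,"dy":0.0035,"dz":-0.03,"rx":0,"ry":0,"rz":0.1,"grip":1},{"dx":0,"dy":0,"dz":-0.03,"rx":0,"ry":0,"rz":0,"grip":1},{"dx":0,"dy":0,"dz":-0.014,"rx":0,"ry":0,"rz":0,"grip":1},{"dx":0,"dy":0,"dz":0,"rx":0,"ry":0,"rz":0,"grip":1},{"dx":0,"dy":0,"dz":0,"rx":0,"ry":0,"rz":0,"grip":1}]'; python3 -m handwheel '[{"dx":0,"dy":0,"dz":-0.006,"rx":0,"ry":0,"rz":0,"grip":1},{"dx":0,"dy":0,"dz":-0.003,"rx":0,"ry":0,"rz":0,"grip":1},{"dx":0,"dy":0,"dz":0,"rx":0,"ry":0,"rz":0,"grip":1},{"dx":0,"dy":0,"dz":0,"rx":0,"ry":0,"rz":0,"grip":1},{"dx":0,"dy":0,"dz":0,"rx":0,"ry":0,"rz":0,"grip":1}]'
```

```text
t: 21.52
tcp_pos: [0.5559, 0.1737, 0.2904]
tool_rot: [[-0.379, -0.925, 0.001], [-0.925, 0.379, 0.0], [-0.001, -0.001, -1.0]]
force: [0.3, -0.8, -1.7]
finger_gap: 0.347
grasp_force: 30.0
t: 22.15
tcp_pos: [0.5554, 0.1735, 0.2806]
tool_rot: [[-0.379, -0.925, 0.0], [-0.925, 0.379, 0.0], [-0.0, -0.0, -1.0]]
force: [0.6, -0.3, -2.2]
finger_gap: 0.345
grasp_force: 30.0
```

```bash
python3 -m handwheel '[{"dx":0,"dy":0,"dz":-0.006,"rx":0,"ry":0,"rz":0,"grip":1},{"dx":0,"dy":0,"dz":-0.006,"rx":0,"ry":0,"rz":0,"grip":1},{"dx":0,"dy":0,"dz":-0.005,"rx":0,"ry":0,"rz":0,"grip":1},{"dx":0,"dy":0,"dz":0,"rx":0,"ry":0,"rz":0,"grip":1},{"dx":0,"dy":0,"dz":0,"rx":0,"ry":0,"rz":0,"grip":1}]'; python3 -m handwheel '[{"dx":0,"dy":0,"dz":-0.0025,"rx":0,"ry":0,"rz":0,"grip":1},{"dx":0,"dy":0,"dz":0,"rx":0,"ry":0,"rz":0,"grip":1},{"dx":0,"dy":0,"dz":-0.0007,"rx":0,"ry":0,"rz":0,"grip":1},{"dx":0,"dy":0,"dz":0,"rx":0,"ry":0,"rz":0,"grip":1},{"dx":0,"dy":0,"dz":0,"rx":0,"ry":0,"rz":0,"grip":1}]'
```

```text
t: 22.78
tcp_pos: [0.5554, 0.1735, 0.2634]
tool_rot: [[-0.379, -0.925, -0.0], [-0.925, 0.379, -0.0], [0.0, 0.0, -1.0]]
force: [1.0, -0.4, -2.2]
finger_gap: 0.345
grasp_force: 30.0
t: 23.4
tcp_pos: [0.5554, 0.1736, 0.2605]
tool_rot: [[-0.379, -0.925, 0.0], [-0.925, 0.379, 0.0], [-0.0, -0.0, -1.0]]
force: [0.1, 0.2, 2.4]
finger_gap: 0.346
grasp_force: 30.0
```

```bash
python3 -m handwheel '[{"dx":0,"dy":0,"dz":0,"rx":0,"ry":0,"rz":0,"grip":0.4},{"dx":0,"dy":0,"dz":0,"rx":0,"ry":0,"rz":0,"grip":0.4},{"dx":0,"dy":0,"dz":0,"rx":0,"ry":0,"rz":0,"grip":0.4},{"dx":0,"dy":0,"dz":0.05,"rx":0,"ry":0,"rz":0,"grip":0.4},{"dx":0,"dy":0,"dz":0.05,"rx":0,"ry":0,"rz":0,"grip":0.4}]'; python3 -m handwheel '[{"dx":-0.0178,"dy":-0.0443,"dz":0.04,"rx":0,"ry":0,"rz":-4.5,"grip":0.4},{"dx":-0.0178,"dy":-0.0443,"dz":0,"rx":0,"ry":0,"rz":-4.5,"grip":0},{"dx":-0.0178,"dy":-0.0443,"dz":0,"rx":0,"ry":0,"rz":-4.5,"grip":0},{"dx":-0.0178,"dy":-0.0443,"dz":0,"rx":0,"ry":0,"rz":-4.5,"grip":0},{"dx":-0.0178,"dy":-0.0443,"dz":0,"rx":0,"ry":0,"rz":-4.5,"grip":0}]';python3 -m handwheel '[{"dx":-0.0178,"dy":-0.0443,"dz":0,"rx":0,"ry":0,"rz":-4.5,"grip":0},{"dx":-0.0178,"dy":-0.0443,"dz":0,"rx":0,"ry":0,"rz":-4.5,"grip":0},{"dx":0,"dy":0,"dz":0,"rx":0,"ry":0,"rz":0,"grip":0},{"dx":0,"dy":0,"dz":0,"rx":0,"ry":0,"rz":0,"grip":0},{"dx":0,"dy":0,"dz":0,"rx":0,"ry":0,"rz":0,"grip":0}]'
python3 - <<'E'
from guide import *
s,K,im=shot("wrist");R=np.array(s["tool_rot"]);print(s["tcp_pos"],np.degrees(np.arctan2(R[1,1],R[0,1])))
print(gfit(K,im,[.4311,-.1363,-53.7]))
T=get_calibration("top");it=capture("top");cv2.imwrite("pics/top2.png",it[:,:,::-1])
for g in([.5786,.2697,132.4],[.5551,.1725,157.7]): print(gfit(T,it,g,.026,sc=(.004,.004,6)))
for n in ["guide_a"]: print([(np.round(d["centre"],3).tolist(),round(d["score"],2)) for d in find_in("top",n)])
E
```

```text
t: 24.02
tcp_pos: [0.5551, 0.1734, 0.3608]
tool_rot: [[-0.379, -0.925, -0.002], [-0.925, 0.379, -0.001], [0.001, 0.001, -1.0]]
force: [0.0, -0.2, -0.1]
finger_gap: 0.605
grasp_force: 0.0
t: 24.65
tcp_pos: [0.4656, -0.0492, 0.4004]
tool_rot: [[-0.706, -0.708, 0.0], [-0.708, 0.706, -0.0], [-0.0, -0.0, -1.0]]
force: [-0.1, -1.0, -0.6]
finger_gap: 0.993
grasp_force: 0.0
t: 25.28
tcp_pos: [0.4312, -0.1357, 0.4002]
tool_rot: [[-0.806, -0.592, 0.0], [-0.592, 0.806, 0.0], [-0.0, 0.0, -1.0]]
force: [-0.2, 0.1, 0.8]
finger_gap: 1.0
grasp_force: 0.0
[ 0.4312 -0.1357  0.4002] 126.32148288458903
(array([  0.4317,  -0.1366, -53.642 ]), np.float32(-0.70294))
(array([  0.5792,   0.2717, 132.4573]), np.float32(-0.7721293))
(array([  0.5572,   0.1734, 158.0298]), np.float32(-0.7455565))
[([0.546, 0.175, 0.058], 0.67), ([0.569, 0.27, 0.065], 0.62), ([0.55, 0.138, 0.051], 0.31)]
```

```bash
python3 -m handwheel '[{"dx":0.0003,"dy":-0.0009,"dz":-0.05,"rx":0,"ry":0,"rz":0,"grip":0.35},{"dx":0,"dy":0,"dz":-0.05,"rx":0,"ry":0,"rz":0,"grip":0.35},{"dx":0,"dy":0,"dz":-0.04,"rx":0,"ry":0,"rz":0,"grip":0.35},{"dx":0,"dy":0,"dz":-0.0258,"rx":0,"ry":0,"rz":0,"grip":0.35},{"dx":0,"dy":0,"dz":0,"rx":0,"ry":0,"rz":0,"grip":0.35}]'; python3 -m handwheel '[{"dx":0,"dy":0,"dz":0,"rx":0,"ry":0,"rz":0,"grip":1},{"dx":0,"dy":0,"dz":0,"rx":0,"ry":0,"rz":0,"grip":1},{"dx":0,"dy":0,"dz":0,"rx":0,"ry":0,"rz":0,"grip":1},{"dx":0,"dy":0,"dz":0,"rx":0,"ry":0,"rz":0,"grip":1},{"dx":0,"dy":0,"dz":0,"rx":0,"ry":0,"rz":0,"grip":1}]'; python3 -m handwheel '[{"dx":0,"dy":0,"dz":0,"rx":0,"ry":0,"rz":0,"grip":1},{"dx":0,"dy":0,"dz":0.06,"rx":0,"ry":0,"rz":0,"grip":1},{"dx":0,"dy":0,"dz":0.06,"rx":0,"ry":0,"rz":0,"grip":1},{"dx":0.005,"dy":0.01,"dz":0.01,"rx":0,"ry":0,"rz":-10.5,"grip":1},{"dx":0.005,"dy":0.01,"dz":0,"rx":0,"ry":0,"rz":-10.5,"grip":1}]'
```

```text
t: 26.05
tcp_pos: [0.4306, -0.1368, 0.233]
tool_rot: [[-0.806, -0.592, -0.004], [-0.592, 0.806, 0.001], [0.002, 0.003, -1.0]]
force: [-0.6, -0.2, 0.5]
finger_gap: 0.648
grasp_force: 0.0
t: 26.68
tcp_pos: [0.4314, -0.1376, 0.2353]
tool_rot: [[-0.807, -0.591, 0.001], [-0.591, 0.807, -0.0], [-0.001, -0.001, -1.0]]
force: [-1.9, 1.1, 9.0]
finger_gap: 0.346
grasp_force: 29.9
t: 27.3
tcp_pos: [0.4412, -0.1174, 0.366]
tool_rot: [[-0.967, -0.256, 0.003], [-0.256, 0.967, -0.001], [-0.002, -0.001, -1.0]]
force: [-0.5, -0.1, -2.8]
finger_gap: 0.348
grasp_force: 29.9
```

```bash
python3 -m handwheel '[{"dx":0.01,"dy":0.0214,"dz":0,"rx":0,"ry":0,"rz":-10.1,"grip":1},{"dx":0.01,"dy":0.0214,"dz":0,"rx":0,"ry":0,"rz":-10.1,"grip":1},{"dx":0.01,"dy":0.0214,"dz":0,"rx":0,"ry":0,"rz":-10.1,"grip":1},{"dx":0.01,"dy":0.0214,"dz":0,"rx":0,"ry":0,"rz":-10.1,"grip":1},{"dx":0.01,"dy":0.0214,"dz":0,"rx":0,"ry":0,"rz":-10.1,"grip":1}]';python3 -m handwheel '[{"dx":0.01,"dy":0.0214,"dz":0,"rx":0,"ry":0,"rz":-10.1,"grip":1},{"dx":0.01,"dy":0.0214,"dz":0,"rx":0,"ry":0,"rz":-10.1,"grip":1},{"dx":0.01,"dy":0.0214,"dz":0,"rx":0,"ry":0,"rz":-10.1,"grip":1},{"dx":0.01,"dy":0.0214,"dz":0,"rx":0,"ry":0,"rz":-10,"grip":1},{"dx":0,"dy":0,"dz":0,"rx":0,"ry":0,"rz":0,"grip":1}]'
python3 -m handwheel '[{"dx":0,"dy":0,"dz":0,"rx":0,"ry":0,"rz":0,"grip":1},{"dx":0,"dy":0,"dz":0,"rx":0,"ry":0,"rz":0,"grip":1},{"dx":0,"dy":0,"dz":0,"rx":0,"ry":0,"rz":0,"grip":1},{"dx":0,"dy":0,"dz":0,"rx":0,"ry":0,"rz":0,"grip":1},{"dx":0,"dy":0,"dz":0,"rx":0,"ry":0,"rz":0,"grip":1}]'
python3 held.py 180 .0643 held4
```

```text
t: 27.92
tcp_pos: [0.491, -0.0098, 0.3643]
tool_rot: [[-0.813, 0.582, -0.001], [0.582, 0.813, -0.0], [0.0, -0.0, -1.0]]
force: [-0.4, -0.5, -2.3]
finger_gap: 0.347
grasp_force: 29.9
t: 28.55
tcp_pos: [0.5312, 0.076, 0.3642]
tool_rot: [[-0.251, 0.968, -0.0], [0.968, 0.251, 0.0], [0.0, -0.0, -1.0]]
force: [-0.2, -0.6, -2.1]
finger_gap: 0.348
grasp_force: 29.9
t: 29.18
tcp_pos: [0.531, 0.075, 0.3645]
tool_rot: [[-0.249, 0.968, 0.0], [0.968, 0.249, -0.0], [-0.0, 0.0, -1.0]]
force: [-0.1, -0.3, -2.9]
finger_gap: 0.344
grasp_force: 29.9
[0.531  0.075  0.3645] psi 14.4215747094321 j [  7.8753  14.9147 106.7352  -0.0006  58.3485  -6.546 ] 0.34389276111416683
guide [  0.5307   0.0746 194.9452] -0.61787736 z0 0.1291907938076755 offset in tool x,y [-0.0003 -0.0004] ear-psi 180.5236548277018
```

View pics/held4.png

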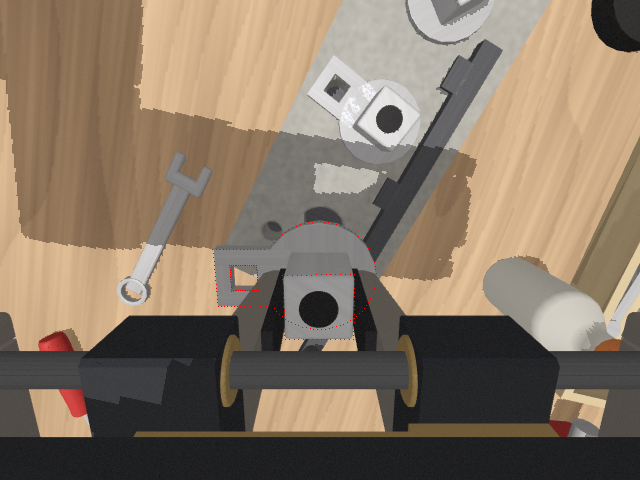

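```bash
python3 -m handwheel '[{"dx":0.0004,"dy":0.001,"dz":-0.03,"rx":0,"ry":0,"rz":0.1,"grip":1},{"dx":0,"dy":0,"dz":-0.03,"rx":0,"ry":0,"rz":0,"grip":1},{"dx":0,"dy":0,"dz":-0.014,"rx":0,"ry":0,"rz":0,"grip":1},{"dx":0,"dy":0,"dz":0,"rx":0,"ry":0,"rz":0,"grip":1},{"dx":0,"dy":0,"dz":0,"rx":0,"ry":0,"rz":0,"grip":1}]'; python3 -m handwheel '[{"dx":0,"dy":0,"dz":-0.006,"rx":0,"ry":0,"rz":0,"grip":1},{"dx":0,"dy":0,"dz":-0.003,"rx":0,"ry":0,"rz":0,"grip":1},{"dx":0,"dy":0,"dz":0,"rx":0,"ry":0,"rz":0,"grip":1},{"dx":0,"dy":0,"dz":0,"rx":0,"ry":0,"rz":0,"grip":1},{"dx":0,"dy":0,"dz":0,"rx":0,"ry":0,"rz":0,"grip":1}]'
```

```text
t: 29.85
tcp_pos: [0.532, 0.0762, 0.2914]
tool_rot: [[-0.251, 0.968, 0.001], [0.968, 0.251, 0.0], [-0.0, 0.001, -1.0]]
force: [0.5, 0.1, -2.7]
finger_gap: 0.347
grasp_force: 29.9
t: 30.48
tcp_pos: [0.5315, 0.0761, 0.2816]
tool_rot: [[-0.251, 0.968, 0.0], [0.968, 0.251, 0.0], [-0.0, 0.0, -1.0]]
force: [0.5, 0.2, -2.2]
finger_gap: 0.346
grasp_force: 29.9
```

```bash
python3 -m handwheel '[{"dx":0,"dy":0,"dz":-0.006,"rx":0,"ry":0,"rz":0,"grip":1},{"dx":0,"dy":0,"dz":-0.006,"rx":0,"ry":0,"rz":0,"grip":1},{"dx":0,"dy":0,"dz":-0.005,"rx":0,"ry":0,"rz":0,"grip":1},{"dx":0,"dy":0,"dz":0,"rx":0,"ry":0,"rz":0,"grip":1},{"dx":0,"dy":0,"dz":0,"rx":0,"ry":0,"rz":0,"grip":1}]'; python3 -m handwheel '[{"dx":0,"dy":0,"dz":-0.0025,"rx":0,"ry":0,"rz":0,"grip":1},{"dx":0,"dy":0,"dz":0,"rx":0,"ry":0,"rz":0,"grip":1},{"dx":0,"dy":0,"dz":-0.0012,"rx":0,"ry":0,"rz":0,"grip":1},{"dx":0,"dy":0,"dz":0,"rx":0,"ry":0,"rz":0,"grip":1},{"dx":0,"dy":0,"dz":0,"rx":0,"ry":0,"rz":0,"grip":1}]'
```

```text
t: 31.1
tcp_pos: [0.5315, 0.0761, 0.2644]
tool_rot: [[-0.251, 0.968, -0.0], [0.968, 0.251, -0.0], [-0.0, -0.0, -1.0]]
force: [-0.5, 0.2, -3.0]
finger_gap: 0.347
grasp_force: 29.9
t: 31.72
tcp_pos: [0.5317, 0.0762, 0.2613]
tool_rot: [[-0.251, 0.968, 0.001], [0.968, 0.251, 0.0], [-0.0, 0.001, -1.0]]
force: [0.4, 0.1, 6.3]
finger_gap: 0.348
grasp_force: 30.0
```

```bash
python3 -m handwheel '[{"dx":0,"dy":0,"dz":0,"rx":0,"ry":0,"rz":0,"grip":0.4},{"dx":0,"dy":0,"dz":0,"rx":0,"ry":0,"rz":0,"grip":0.4},{"dx":0,"dy":0,"dz":0,"rx":0,"ry":0,"rz":0,"grip":0.4},{"dx":0,"dy":0,"dz":0.05,"rx":0,"ry":0,"rz":0,"grip":0.4},{"dx":0,"dy":0,"dz":0.05,"rx":0,"ry":0,"rz":0,"grip":0.4}]'; python3 -m handwheel '[{"dx":0.0032,"dy":-0.0451,"dz":0.04,"rx":0,"ry":0,"rz":-1.15,"grip":0.4},{"dx":0.0032,"dy":-0.0451,"dz":0,"rx":0,"ry":0,"rz":-1.15,"grip":0},{"dx":0.0032,"dy":-0.0451,"dz":0,"rx":0,"ry":0,"rz":-1.15,"grip":0},{"dx":0.0032,"dy":-0.0451,"dz":0,"rx":0,"ry":0,"rz":-1.15,"grip":0},{"dx":0.0032,"dy":-0.0451,"dz":0,"rx":0,"ry":0,"rz":-1.15,"grip":0}]';python3 -m handwheel '[{"dx":0.0032,"dy":-0.0451,"dz":0,"rx":0,"ry":0,"rz":-1.15,"grip":0},{"dx":0.0032,"dy":-0.0451,"dz":0,"rx":0,"ry":0,"rz":-1.15,"grip":0},{"dx":0.0032,"dy":-0.0451,"dz":0,"rx":0,"ry":0,"rz":-1.15,"grip":0},{"dx":0.0032,"dy":-0.0451,"dz":0,"rx":0,"ry":0,"rz":-1.15,"grip":0},{"dx":0.0032,"dy":-0.0451,"dz":0,"rx":0,"ry":0,"rz":-1.15,"grip":0}]';python3 -m handwheel '[{"dx":0,"dy":0,"dz":0,"rx":0,"ry":0,"rz":0,"grip":0},{"dx":0,"dy":0,"dz":0,"rx":0,"ry":0,"rz":0,"grip":0},{"dx":0,"dy":0,"dz":0,"rx":0,"ry":0,"rz":0,"grip":0},{"dx":0,"dy":0,"dz":0,"rx":0,"ry":0,"rz":0,"grip":0},{"dx":0,"dy":0,"dz":0,"rx":0,"ry":0,"rz":0,"grip":0}]'
cat >> guide.py <<'E'
def pmodel(p,z0=0.):
    L=np.linspace(-.009,.009,20);h=np.full(20,.009);q=np.vstack([np.c_[L,h],np.c_[L,-h],np.c_[h,L],np.c_[-h,L]]);w=np.radians(p[2]);c,s=np.cos(w),np.sin(w)
    return np.c_[q@np.array([[c,s],[-s,c]])+p[:2],np.full(80,.08+z0)]
E
python3 - <<'E'
from guide import *
s,K,im=shot("wrist");R=np.array(s["tool_rot"]);print(s["tcp_pos"],np.degrees(np.arctan2(R[1,1],R[0,1])))
Q=[gfit(K,im,[*g,4],0,pmodel,sc=(.006,.006,8)) for g in([.561,-.286],[.5635,-.3356],[.566,-.385])];print(Q)
gdraw(K,im,[pmodel(q[0]) for q in Q],"wP")
T=get_calibration("top");it=capture("top");cv2.imwrite("pics/top3.png",it[:,:,::-1])
G=[gfit(T,it,g,.026,sc=(.004,.004,6)) for g in([.5786,.2697,132.4],[.5551,.1725,157.7],[.5316,.0754,194.5])];print(G)
gdraw(T,it,[gmodel(g[0],.026) for g in G],"top3f");o=cv2.imread("pics/top3f.png")[170:320,130:350]
a=cv2.resize(o,None,fx=2,fy=2);b=cv2.imread("pics/wP.png")[:360]
m=np.zeros((600,640,3),np.uint8);m[:300,:440]=a;m[300:]=b[30:330];cv2.imwrite("pics/mix.png",m)
E
```

```text
t: 32.35
tcp_pos: [0.5312, 0.0761, 0.3614]
tool_rot: [[-0.251, 0.968, -0.002], [0.968, 0.251, -0.0], [0.0, -0.002, -1.0]]
force: [0.4, -0.4, -0.3]
finger_gap: 0.601
grasp_force: 0.0
t: 32.98
tcp_pos: [0.5473, -0.1508, 0.4007]
tool_rot: [[-0.152, 0.988, 0.0], [0.988, 0.152, 0.0], [0.0, 0.0, -1.0]]
force: [1.2, -0.5, -0.4]
finger_gap: 0.996
grasp_force: 0.0
t: 33.6
tcp_pos: [0.5634, -0.3764, 0.4005]
tool_rot: [[-0.052, 0.999, -0.0], [0.999, 0.052, 0.0], [0.0, -0.0, -1.0]]
force: [1.1, 0.4, -0.1]
finger_gap: 1.001
grasp_force: 0.0
t: 34.22
tcp_pos: [0.5636, -0.3742, 0.401]
tool_rot: [[-0.054, 0.999, 0.0], [0.999, 0.054, -0.0], [-0.0, 0.0, -1.0]]
force: [-0.6, -1.3, -0.3]
finger_gap: 1.001
grasp_force: 0.0
[ 0.5636 -0.3742  0.401 ] 3.0691733484070367
[(array([ 0.5614, -0.2856,  3.0064]), np.float32(-0.9076306)), (array([ 0.5646, -0.3353,  3.0825]), np.float32(-0.8532192)), (array([ 0.5677, -0.3853,  4.6651]), np.float32(-0.72896796))]
[(array([  0.5792,   0.2716, 132.2882]), np.float32(-0.78114605)), (array([  0.5573,   0.1733, 157.7557]), np.float32(-0.75463486)), (array([  0.5334,   0.0735, 190.9342]), np.float32(-0.75494224))]
```

View pics/mix.png

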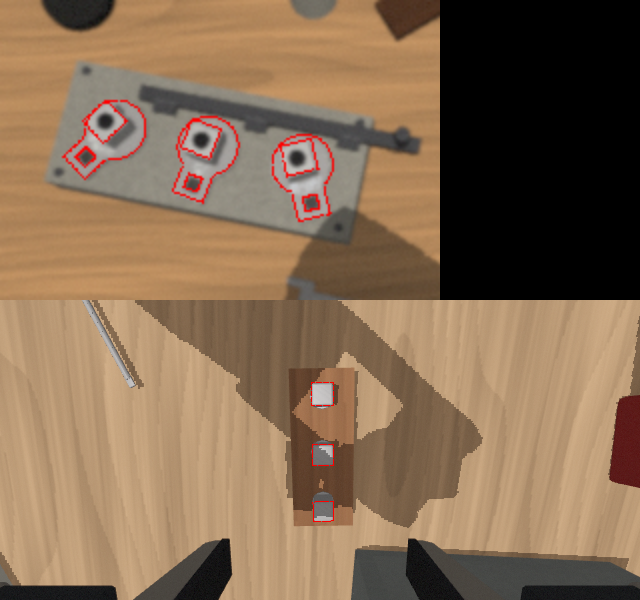

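```bash
python3 -m handwheel '[{"dx":-0.0011,"dy":0.0443,"dz":0,"rx":0,"ry":0,"rz":0,"grip":0.4},{"dx":-0.0011,"dy":0.0443,"dz":-0.03,"rx":0,"ry":0,"rz":0,"grip":0.4},{"dx":0,"dy":0,"dz":-0.05,"rx":0,"ry":0,"rz":0,"grip":0.4},{"dx":0,"dy":0,"dz":-0.04,"rx":0,"ry":0,"rz":0,"grip":0.4},{"dx":0,"dy":0,"dz":0,"rx":0,"ry":0,"rz":0,"grip":0.4}]'; python3 -m handwheel '[{"dx":0,"dy":0,"dz":-0.03,"rx":0,"ry":0,"rz":0,"grip":0.5},{"dx":0,"dy":0,"dz":-0.012,"rx":0,"ry":0,"rz":0,"grip":0.5},{"dx":0,"dy":0,"dz":0,"rx":0,"ry":0,"rz":0,"grip":1},{"dx":0,"dy":0,"dz":0,"rx":0,"ry":0,"rz":0,"grip":1},{"dx":0,"dy":0,"dz":0,"rx":0,"ry":0,"rz":0,"grip":1}]';  python3 -m handwheel '[{"dx":0,"dy":0,"dz":0,"rx":0,"ry":0,"rz":0,"grip":1},{"dx":0,"dy":0,"dz":0,"rx":0,"ry":0,"rz":0,"grip":1},{"dx":0,"dy":0,"dz":0,"rx":0,"ry":0,"rz":0,"grip":1},{"dx":0,"dy":0,"dz":0,"rx":0,"ry":0,"rz":0,"grip":1},{"dx":0,"dy":0,"dz":0,"rx":0,"ry":0,"rz":0,"grip":1}]'
```

```text
t: 34.95
tcp_pos: [0.5602, -0.2855, 0.2781]
tool_rot: [[-0.053, 0.999, -0.005], [0.999, 0.053, 0.003], [0.003, -0.005, -1.0]]
force: [0.6, -0.8, 0.1]
finger_gap: 0.602
grasp_force: 0.0
t: 35.58
tcp_pos: [0.5616, -0.2865, 0.2399]
tool_rot: [[-0.053, 0.999, 0.001], [0.999, 0.053, -0.001], [-0.001, 0.001, -1.0]]
force: [-0.8, -0.5, 1.0]
finger_gap: 0.195
grasp_force: 0.2
t: 36.2
tcp_pos: [0.5617, -0.2865, 0.2399]
tool_rot: [[-0.053, 0.999, 0.001], [0.999, 0.053, -0.001], [-0.001, 0.001, -1.0]]
force: [-1.1, -0.5, 7.2]
finger_gap: 0.192
grasp_force: 30.0
```

```bash
python3 -m handwheel '[{"dx":0,"dy":0,"dz":0.05,"rx":0,"ry":0,"rz":0,"grip":1},{"dx":0,"dy":0,"dz":0.05,"rx":0,"ry":0,"rz":0,"grip":1},{"dx":-0.001,"dy":0.0533,"dz":0.035,"rx":0,"ry":0,"rz":3.57,"grip":1},{"dx":-0.001,"dy":0.0533,"dz":0,"rx":0,"ry":0,"rz":3.57,"grip":1},{"dx":-0.001,"dy":0.0533,"dz":0,"rx":0,"ry":0,"rz":3.57,"grip":1}]';python3 -m handwheel '[{"dx":-0.001,"dy":0.0533,"dz":0,"rx":0,"ry":0,"rz":3.57,"grip":1},{"dx":-0.001,"dy":0.0533,"dz":0,"rx":0,"ry":0,"rz":3.57,"grip":1},{"dx":-0.001,"dy":0.0533,"dz":0,"rx":0,"ry":0,"rz":3.57,"grip":1},{"dx":-0.001,"dy":0.0533,"dz":0,"rx":0,"ry":0,"rz":3.57,"grip":1},{"dx":-0.001,"dy":0.0533,"dz":0,"rx":0,"ry":0,"rz":3.57,"grip":1}]';python3 -m handwheel '[{"dx":-0.001,"dy":0.0533,"dz":0,"rx":0,"ry":0,"rz":3.57,"grip":1},{"dx":-0.001,"dy":0.0533,"dz":0,"rx":0,"ry":0,"rz":3.57,"grip":1},{"dx":-0.001,"dy":0.0533,"dz":0,"rx":0,"ry":0,"rz":3.57,"grip":1},{"dx":0,"dy":0,"dz":0,"rx":0,"ry":0,"rz":0,"grip":1},{"dx":0,"dy":0,"dz":0,"rx":0,"ry":0,"rz":0,"grip":1}]'
python3 -m handwheel '[{"dx":0,"dy":0,"dz":0,"rx":0,"ry":0,"rz":0,"grip":1},{"dx":0,"dy":0,"dz":0,"rx":0,"ry":0,"rz":0,"grip":1},{"dx":0,"dy":0,"dz":0,"rx":0,"ry":0,"rz":0,"grip":1},{"dx":0,"dy":0,"dz":0,"rx":0,"ry":0,"rz":0,"grip":1},{"dx":0,"dy":0,"dz":0,"rx":0,"ry":0,"rz":0,"grip":1}]'
cat > heldp.py <<'E'
from guide import *
import sys
zg=float(sys.argv[1]);s,K,im=shot("wrist");R=np.array(s["tool_rot"]);t=np.array(s["tcp_pos"]);psi=np.degrees(np.arctan2(R[1,1],R[0,1]))
z0=t[2]-.171-zg
p,f=gfit(K,im,[t[0],t[1],psi],z0-.002,pmodel,sc=(.004,.004,2));print(t,"psi",psi,"pin",p,f,"tipz",z0,"off",R[:2,:2].T@(p[:2]-t[:2]))
gdraw(K,im,[pmodel(p,z0-.002)],sys.argv[2])
E
python3 heldp.py .0669 hp1
```

```text
t: 36.83
tcp_pos: [0.558, -0.126, 0.3739]
tool_rot: [[-0.239, 0.971, 0.001], [0.971, 0.239, -0.0], [-0.001, 0.001, -1.0]]
force: [-0.1, 0.5, -1.0]
finger_gap: 0.194
grasp_force: 30.0
t: 37.45
tcp_pos: [0.5529, 0.1408, 0.3733]
tool_rot: [[-0.525, 0.851, 0.0], [0.851, 0.525, 0.0], [-0.0, 0.0, -1.0]]
force: [1.0, 0.7, -1.0]
finger_gap: 0.189
grasp_force: 30.0
t: 38.08
tcp_pos: [0.55, 0.2987, 0.3728]
tool_rot: [[-0.673, 0.74, -0.001], [0.74, 0.673, -0.001], [-0.0, -0.001, -1.0]]
force: [-0.4, 0.2, -0.2]
finger_gap: 0.194
grasp_force: 30.0
t: 38.7
tcp_pos: [0.5503, 0.2989, 0.3731]
tool_rot: [[-0.673, 0.74, -0.0], [0.74, 0.673, 0.0], [0.0, -0.0, -1.0]]
force: [0.5, 1.0, -1.0]
finger_gap: 0.193
grasp_force: 30.0
[0.5503 0.2989 0.3731] psi 42.28118291634083 pin [ 0.5488  0.2996 42.2489] -0.7942588 tipz 0.1351586230667921 off [ 0.0016 -0.0006]
```

View pics/hp1.png

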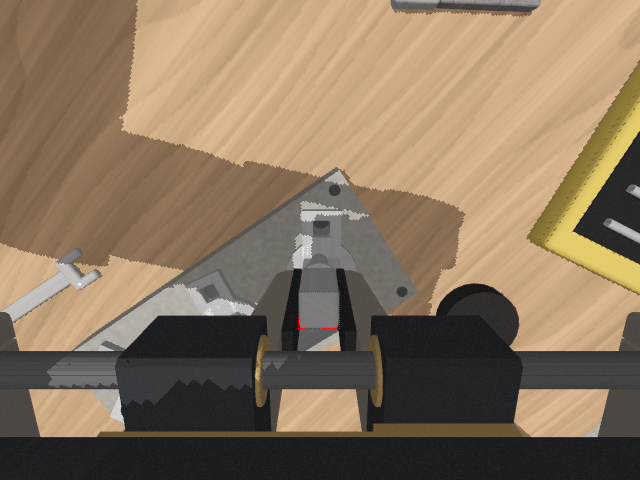

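```bash
python3 -m handwheel '[{"dx":0.0007,"dy":0.0011,"dz":-0.03,"rx":0,"ry":0,"rz":0,"grip":1},{"dx":0,"dy":0,"dz":-0.03,"rx":0,"ry":0,"rz":0,"grip":1},{"dx":0,"dy":0,"dz":-0.013,"rx":0,"ry":0,"rz":0,"grip":1},{"dx":0,"dy":0,"dz":0,"rx":0,"ry":0,"rz":0,"grip":1},{"dx":0,"dy":0,"dz":0,"rx":0,"ry":0,"rz":0,"grip":1}]'; python3 -m handwheel '[{"dx":0,"dy":0,"dz":-0.006,"rx":0,"ry":0,"rz":0,"grip":1},{"dx":0,"dy":0,"dz":-0.006,"rx":0,"ry":0,"rz":0,"grip":1},{"dx":0,"dy":0,"dz":-0.006,"rx":0,"ry":0,"rz":0,"grip":1},{"dx":0,"dy":0,"dz":0,"rx":0,"ry":0,"rz":0,"grip":1},{"dx":0,"dy":0,"dz":0,"rx":0,"ry":0,"rz":0,"grip":1}]'
```

```text
t: 39.38
tcp_pos: [0.5514, 0.3003, 0.3011]
tool_rot: [[-0.673, 0.74, 0.001], [0.74, 0.673, 0.001], [-0.0, 0.001, -1.0]]
force: [-0.1, 0.0, -0.8]
finger_gap: 0.197
grasp_force: 30.0
t: 40.0
tcp_pos: [0.551, 0.3001, 0.282]
tool_rot: [[-0.673, 0.74, -0.0], [0.74, 0.673, -0.0], [0.0, -0.0, -1.0]]
force: [0.3, 0.4, -0.8]
finger_gap: 0.195
grasp_force: 30.0
```

```bash
python3 -m handwheel '[{"dx":0,"dy":0,"dz":-0.008,"rx":0,"ry":0,"rz":0,"grip":1},{"dx":0,"dy":0,"dz":-0.008,"rx":0,"ry":0,"rz":0,"grip":1},{"dx":0,"dy":0,"dz":-0.007,"rx":0,"ry":0,"rz":0,"grip":1},{"dx":0,"dy":0,"dz":0,"rx":0,"ry":0,"rz":0,"grip":1},{"dx":0,"dy":0,"dz":0,"rx":0,"ry":0,"rz":0,"grip":1}]'; python3 -m handwheel '[{"dx":0,"dy":0,"dz":-0.0025,"rx":0,"ry":0,"rz":0,"grip":1},{"dx":0,"dy":0,"dz":0,"rx":0,"ry":0,"rz":0,"grip":1},{"dx":0,"dy":0,"dz":-0.001,"rx":0,"ry":0,"rz":0,"grip":1},{"dx":0,"dy":0,"dz":0,"rx":0,"ry":0,"rz":0,"grip":1},{"dx":0,"dy":0,"dz":0,"rx":0,"ry":0,"rz":0,"grip":1}]'
```

```text
t: 40.62
tcp_pos: [0.5511, 0.3001, 0.259]
tool_rot: [[-0.673, 0.74, -0.0], [0.74, 0.673, -0.0], [0.0, -0.0, -1.0]]
force: [-0.5, 0.1, -1.3]
finger_gap: 0.19
grasp_force: 30.0
t: 41.25
tcp_pos: [0.5511, 0.3001, 0.256]
tool_rot: [[-0.673, 0.74, 0.0], [0.74, 0.673, 0.0], [-0.0, 0.0, -1.0]]
force: [-2.0, -0.2, 4.0]
finger_gap: 0.195
grasp_force: 30.0
```

```bash
python3 -m handwheel '[{"dx":0,"dy":0,"dz":0,"rx":0,"ry":0,"rz":0,"grip":0.5},{"dx":0,"dy":0,"dz":0,"rx":0,"ry":0,"rz":0,"grip":0.5},{"dx":0,"dy":0,"dz":0,"rx":0,"ry":0,"rz":0,"grip":0.5},{"dx":0,"dy":0,"dz":0.05,"rx":0,"ry":0,"rz":0,"grip":0.5},{"dx":0,"dy":0,"dz":0.05,"rx":0,"ry":0,"rz":0,"grip":0.5}]'; python3 -m handwheel '[{"dx":0.0011,"dy":-0.053,"dz":0.02,"rx":0,"ry":0,"rz":-3.27,"grip":0.5},{"dx":0.0011,"dy":-0.053,"dz":0,"rx":0,"ry":0,"rz":-3.27,"grip":0.5},{"dx":0.0011,"dy":-0.053,"dz":0,"rx":0,"ry":0,"rz":-3.27,"grip":0.5},{"dx":0.0011,"dy":-0.053,"dz":0,"rx":0,"ry":0,"rz":-3.27,"grip":0.5},{"dx":0.0011,"dy":-0.053,"dz":0,"rx":0,"ry":0,"rz":-3.27,"grip":0.5}]';python3 -m handwheel '[{"dx":0.0011,"dy":-0.053,"dz":0,"rx":0,"ry":0,"rz":-3.27,"grip":0.5},{"dx":0.0011,"dy":-0.053,"dz":0,"rx":0,"ry":0,"rz":-3.27,"grip":0.5},{"dx":0.0011,"dy":-0.053,"dz":0,"rx":0,"ry":0,"rz":-3.27,"grip":0.5},{"dx":0.0011,"dy":-0.053,"dz":0,"rx":0,"ry":0,"rz":-3.27,"grip":0.5},{"dx":0.0011,"dy":-0.053,"dz":0,"rx":0,"ry":0,"rz":-3.27,"grip":0.5}]';python3 -m handwheel '[{"dx":0.0011,"dy":-0.053,"dz":0,"rx":0,"ry":0,"rz":-3.27,"grip":0.5},{"dx":0.0014,"dy":-0.0524,"dz":0,"rx":0,"ry":0,"rz":-3.27,"grip":0.5},{"dx":0,"dy":0,"dz":0,"rx":0,"ry":0,"rz":0,"grip":0.5},{"dx":0,"dy":0,"dz":0,"rx":0,"ry":0,"rz":0,"grip":0.5},{"dx":0,"dy":0,"dz":0,"rx":0,"ry":0,"rz":0,"grip":0.5}]'
python3 - <<'E'
from guide import *
s,K,im=shot("wrist");R=np.array(s["tool_rot"]);print(s["tcp_pos"],np.degrees(np.arctan2(R[1,1],R[0,1])))
print(gfit(K,im,[.5646,-.3353,3.1],0,pmodel,sc=(.004,.004,4)))
T=get_calibration("top");capture("top")
print([(np.round(d["centre"],3).tolist(),round(d["score"],2)) for d in find_in("top","pin_a")])
E
```

```text
t: 41.88
tcp_pos: [0.5508, 0.3, 0.356]
tool_rot: [[-0.673, 0.74, -0.001], [0.74, 0.673, -0.001], [0.0, -0.002, -1.0]]
force: [0.2, 0.6, -0.6]
finger_gap: 0.505
grasp_force: 0.0
t: 42.5
tcp_pos: [0.5563, 0.0334, 0.3757]
tool_rot: [[-0.436, 0.9, 0.0], [0.9, 0.436, 0.0], [-0.0, 0.0, -1.0]]
force: [1.3, -0.1, -1.2]
finger_gap: 0.501
grasp_force: 0.0
t: 43.12
tcp_pos: [0.5618, -0.2317, 0.3756]
tool_rot: [[-0.165, 0.986, 0.0], [0.986, 0.165, 0.0], [-0.0, 0.0, -1.0]]
force: [1.3, -0.5, 0.4]
finger_gap: 0.497
grasp_force: 0.0
t: 43.75
tcp_pos: [0.5646, -0.3341, 0.3755]
tool_rot: [[-0.055, 0.999, -0.0], [0.999, 0.055, 0.0], [0.0, -0.0, -1.0]]
force: [0.6, 0.2, 0.3]
finger_gap: 0.498
grasp_force: 0.0
[ 0.5646 -0.3341  0.3755] 3.1346341633829735
(array([ 0.5647, -0.3358,  5.017 ]), np.float32(-0.73806155))
[([0.561, -0.329, 0.076], 0.7), ([0.546, 0.298, 0.091], 0.51), ([0.571, -0.379, 0.052], 0.43), ([0.552, 0.153, 0.051], 0.16)]
```

```bash
python3 -m handwheel '[{"dx":0,"dy":-0.0014,"dz":-0.05,"rx":0,"ry":0,"rz":0,"grip":0.5},{"dx":0,"dy":0,"dz":-0.05,"rx":0,"ry":0,"rz":0,"grip":0.5},{"dx":0,"dy":0,"dz":-0.026,"rx":0,"ry":0,"rz":0,"grip":0.5},{"dx":0,"dy":0,"dz":-0.01,"rx":0,"ry":0,"rz":0,"grip":0.5},{"dx":0,"dy":0,"dz":0,"rx":0,"ry":0,"rz":0,"grip":0.5}]';python3 -m handwheel '[{"dx":0,"dy":0,"dz":0,"rx":0,"ry":0,"rz":0,"grip":1},{"dx":0,"dy":0,"dz":0,"rx":0,"ry":0,"rz":0,"grip":1},{"dx":0,"dy":0,"dz":0,"rx":0,"ry":0,"rz":0,"grip":1},{"dx":0,"dy":0,"dz":0,"rx":0,"ry":0,"rz":0,"grip":1},{"dx":0,"dy":0,"dz":0,"rx":0,"ry":0,"rz":0,"grip":1}]'
```

```text
t: 44.52
tcp_pos: [0.5647, -0.3365, 0.2397]
tool_rot: [[-0.054, 0.999, -0.0], [0.999, 0.054, 0.0], [0.0, -0.0, -1.0]]
force: [0.2, -0.1, -0.0]
finger_gap: 0.502
grasp_force: 0.0
t: 45.15
tcp_pos: [0.5647, -0.3369, 0.2403]
tool_rot: [[-0.053, 0.999, 0.001], [0.999, 0.053, -0.001], [-0.001, 0.001, -1.0]]
force: [-0.3, 1.1, 5.4]
finger_gap: 0.193
grasp_force: 30.0
```

```bash
python3 -m handwheel '[{"dx":0,"dy":0,"dz":0.05,"rx":0,"ry":0,"rz":0,"grip":1},{"dx":0,"dy":0,"dz":0.05,"rx":0,"ry":0,"rz":0,"grip":1},{"dx":-0.0047,"dy":0.0525,"dz":0.035,"rx":0,"ry":0,"rz":6.47,"grip":1},{"dx":-0.0047,"dy":0.0525,"dz":0,"rx":0,"ry":0,"rz":6.47,"grip":1},{"dx":-0.0047,"dy":0.0525,"dz":0,"rx":0,"ry":0,"rz":6.47,"grip":1}]';python3 -m handwheel '[{"dx":-0.0047,"dy":0.0525,"dz":0,"rx":0,"ry":0,"rz":6.47,"grip":1},{"dx":-0.0047,"dy":0.0525,"dz":0,"rx":0,"ry":0,"rz":6.47,"grip":1},{"dx":-0.0047,"dy":0.0525,"dz":0,"rx":0,"ry":0,"rz":6.47,"grip":1},{"dx":-0.0047,"dy":0.0525,"dz":0,"rx":0,"ry":0,"rz":6.47,"grip":1},{"dx":-0.0047,"dy":0.0525,"dz":0,"rx":0,"ry":0,"rz":6.47,"grip":1}]';python3 -m handwheel '[{"dx":-0.0047,"dy":0.0525,"dz":0,"rx":0,"ry":0,"rz":6.47,"grip":1},{"dx":-0.0049,"dy":0.0525,"dz":0,"rx":0,"ry":0,"rz":6.47,"grip":1},{"dx":0,"dy":0,"dz":0,"rx":0,"ry":0,"rz":0,"grip":1},{"dx":0,"dy":0,"dz":0,"rx":0,"ry":0,"rz":0,"grip":1},{"dx":0,"dy":0,"dz":0,"rx":0,"ry":0,"rz":0,"grip":1}]'
python3 -m handwheel '[{"dx":0,"dy":0,"dz":0,"rx":0,"ry":0,"rz":0,"grip":1},{"dx":0,"dy":0,"dz":0,"rx":0,"ry":0,"rz":0,"grip":1},{"dx":0,"dy":0,"dz":0,"rx":0,"ry":0,"rz":0,"grip":1},{"dx":0,"dy":0,"dz":0,"rx":0,"ry":0,"rz":0,"grip":1},{"dx":0,"dy":0,"dz":0,"rx":0,"ry":0,"rz":0,"grip":1}]'
python3 heldp.py .0673 hp2
```

```text
t: 45.78
tcp_pos: [0.55, -0.1785, 0.3746]
tool_rot: [[-0.385, 0.923, 0.001], [0.923, 0.385, -0.0], [-0.001, 0.001, -1.0]]
force: [0.8, -0.4, -0.6]
finger_gap: 0.192
grasp_force: 30.0
t: 46.4
tcp_pos: [0.5264, 0.0842, 0.3741]
tool_rot: [[-0.819, 0.573, 0.0], [0.573, 0.819, -0.0], [-0.0, 0.0, -1.0]]
force: [0.6, -0.1, -0.9]
finger_gap: 0.194
grasp_force: 30.0
t: 47.02
tcp_pos: [0.5174, 0.1864, 0.374]
tool_rot: [[-0.925, 0.38, -0.0], [0.38, 0.925, -0.0], [0.0, -0.001, -1.0]]
force: [-1.0, -0.6, -0.7]
finger_gap: 0.191
grasp_force: 30.0
t: 47.65
tcp_pos: [0.5173, 0.1877, 0.3741]
tool_rot: [[-0.926, 0.379, -0.0], [0.379, 0.926, 0.0], [0.0, -0.0, -1.0]]
force: [-0.3, -0.7, -0.1]
finger_gap: 0.195
grasp_force: 30.0
[0.5173 0.1877 0.3741] psi 67.75392855430785 pin [ 0.5151  0.1881 68.3671] -0.85183656 tipz 0.135802400263769 off [ 0.0023 -0.0005]
```

```bash
python3 -m handwheel '[{"dx":0.0004,"dy":0.0001,"dz":-0.03,"rx":0,"ry":0,"rz":0,"grip":1},{"dx":0,"dy":0,"dz":-0.03,"rx":0,"ry":0,"rz":0,"grip":1},{"dx":0,"dy":0,"dz":-0.013,"rx":0,"ry":0,"rz":0,"grip":1},{"dx":0,"dy":0,"dz":0,"rx":0,"ry":0,"rz":0,"grip":1},{"dx":0,"dy":0,"dz":0,"rx":0,"ry":0,"rz":0,"grip":1}]'; python3 -m handwheel '[{"dx":0,"dy":0,"dz":-0.006,"rx":0,"ry":0,"rz":0,"grip":1},{"dx":0,"dy":0,"dz":-0.006,"rx":0,"ry":0,"rz":0,"grip":1},{"dx":0,"dy":0,"dz":-0.006,"rx":0,"ry":0,"rz":0,"grip":1},{"dx":0,"dy":0,"dz":0,"rx":0,"ry":0,"rz":0,"grip":1},{"dx":0,"dy":0,"dz":0,"rx":0,"ry":0,"rz":0,"grip":1}]'
```

```text
t: 48.32
tcp_pos: [0.5182, 0.1879, 0.3021]
tool_rot: [[-0.926, 0.379, 0.001], [0.379, 0.926, 0.0], [-0.001, 0.001, -1.0]]
force: [1.0, -0.3, -0.8]
finger_gap: 0.198
grasp_force: 30.0
t: 48.95
tcp_pos: [0.5178, 0.1878, 0.2831]
tool_rot: [[-0.926, 0.379, 0.0], [0.379, 0.926, -0.0], [-0.0, -0.0, -1.0]]
force: [0.5, -0.1, -0.8]
finger_gap: 0.196
grasp_force: 30.0
```

Tip at 0.045, in. Seat at TCP 0.2563.

```bash
python3 -m handwheel '[{"dx":0,"dy":0,"dz":-0.008,"rx":0,"ry":0,"rz":0,"grip":1},{"dx":0,"dy":0,"dz":-0.008,"rx":0,"ry":0,"rz":0,"grip":1},{"dx":0,"dy":0,"dz":-0.007,"rx":0,"ry":0,"rz":0,"grip":1},{"dx":0,"dy":0,"dz":0,"rx":0,"ry":0,"rz":0,"grip":1},{"dx":0,"dy":0,"dz":0,"rx":0,"ry":0,"rz":0,"grip":1}]'; python3 -m handwheel '[{"dx":0,"dy":0,"dz":-0.003,"rx":0,"ry":0,"rz":0,"grip":1},{"dx":0,"dy":0,"dz":0,"rx":0,"ry":0,"rz":0,"grip":1},{"dx":0,"dy":0,"dz":-0.0012,"rx":0,"ry":0,"rz":0,"grip":1},{"dx":0,"dy":0,"dz":0,"rx":0,"ry":0,"rz":0,"grip":1},{"dx":0,"dy":0,"dz":0,"rx":0,"ry":0,"rz":0,"grip":1}]'
```

```text
t: 49.58
tcp_pos: [0.5178, 0.1877, 0.2601]
tool_rot: [[-0.926, 0.379, -0.0], [0.379, 0.926, -0.0], [0.0, -0.0, -1.0]]
force: [0.1, 0.3, -0.6]
finger_gap: 0.196
grasp_force: 30.0
t: 50.2
tcp_pos: [0.5178, 0.1878, 0.2563]
tool_rot: [[-0.926, 0.379, 0.0], [0.379, 0.926, 0.0], [-0.0, 0.0, -1.0]]
force: [-1.4, -0.4, 6.0]
finger_gap: 0.192
grasp_force: 30.0
```

```bash
python3 -m handwheel '[{"dx":0,"dy":0,"dz":0,"rx":0,"ry":0,"rz":0,"grip":0.5},{"dx":0,"dy":0,"dz":0,"rx":0,"ry":0,"rz":0,"grip":0.5},{"dx":0,"dy":0,"dz":0,"rx":0,"ry":0,"rz":0,"grip":0.5},{"dx":0,"dy":0,"dz":0.05,"rx":0,"ry":0,"rz":0,"grip":0.5},{"dx":0,"dy":0,"dz":0.05,"rx":0,"ry":0,"rz":0,"grip":0.5}]'; python3 -m handwheel '[{"dx":0.0045,"dy":-0.0517,"dz":0.04,"rx":0,"ry":0,"rz":-5.88,"grip":0.5},{"dx":0.0045,"dy":-0.0517,"dz":0,"rx":0,"ry":0,"rz":-5.88,"grip":0.5},{"dx":0.0045,"dy":-0.0517,"dz":0,"rx":0,"ry":0,"rz":-5.88,"grip":0.5},{"dx":0.0045,"dy":-0.0517,"dz":0,"rx":0,"ry":0,"rz":-5.88,"grip":0.5},{"dx":0.0045,"dy":-0.0517,"dz":0,"rx":0,"ry":0,"rz":-5.88,"grip":0.5}]';python3 -m handwheel '[{"dx":0.0045,"dy":-0.0517,"dz":0,"rx":0,"ry":0,"rz":-5.88,"grip":0.5},{"dx":0.0045,"dy":-0.0517,"dz":0,"rx":0,"ry":0,"rz":-5.88,"grip":0.5},{"dx":0.0045,"dy":-0.0517,"dz":0,"rx":0,"ry":0,"rz":-5.88,"grip":0.5},{"dx":0.0045,"dy":-0.0517,"dz":0,"rx":0,"ry":0,"rz":-5.88,"grip":0.5},{"dx":0.0045,"dy":-0.0517,"dz":0,"rx":0,"ry":0,"rz":-5.88,"grip":0.5}]';python3 -m handwheel '[{"dx":0.0045,"dy":-0.0517,"dz":0,"rx":0,"ry":0,"rz":-5.88,"grip":0.5},{"dx":0,"dy":0,"dz":0,"rx":0,"ry":0,"rz":0,"grip":0.5},{"dx":0,"dy":0,"dz":0,"rx":0,"ry":0,"rz":0,"grip":0.5},{"dx":0,"dy":0,"dz":0,"rx":0,"ry":0,"rz":0,"grip":0.5},{"dx":0,"dy":0,"dz":0,"rx":0,"ry":0,"rz":0,"grip":0.5}]'
python3 - <<'E'
from guide import *
s,K,im=shot("wrist");R=np.array(s["tool_rot"]);t=np.array(s["tcp_pos"]);print(t,np.degrees(np.arctan2(R[1,1],R[0,1])))
print(gfit(K,im,[.5677,-.3853,3.1],0,pmodel,sc=(.004,.004,4)))
K2=dict(K);P=np.array(K["pose"]);P[:3,3]+=np.array([.5636,-.3742,.401])-t;K2["pose"]=P
T=get_calibration("top")
for z in(0,.04,.08,.1,.12,.14): print(z,px2w(K2,[[355,278],[625,288]],z)[:,:2].ravel(),px2w(T,[[527,210],[513,205],[500,95]],z)[:,:2].ravel())
S=get_calibration("side")
for z in (0,.04,.08,.1,.12):print(z,px2w(S,[[416,465],[432,470],[620,407]],z)[:,:2].ravel())
E
```

```text
t: 50.82
tcp_pos: [0.5175, 0.1876, 0.3566]
tool_rot: [[-0.926, 0.379, -0.002], [0.379, 0.926, -0.001], [0.001, -0.001, -1.0]]
force: [-0.0, -0.4, 1.1]
finger_gap: 0.5
grasp_force: 0.0
t: 51.45
tcp_pos: [0.5399, -0.07, 0.3942]
tool_rot: [[-0.618, 0.786, 0.0], [0.786, 0.618, 0.0], [-0.0, 0.0, -1.0]]
force: [-0.1, 0.2, 0.4]
finger_gap: 0.501
grasp_force: 0.0
t: 52.08
tcp_pos: [0.5624, -0.3286, 0.394]
tool_rot: [[-0.152, 0.988, -0.0], [0.988, 0.152, 0.0], [0.0, 0.0, -1.0]]
force: [-0.0, 0.6, -0.1]
finger_gap: 0.499
grasp_force: 0.0
t: 52.7
tcp_pos: [0.5672, -0.3775, 0.3943]
tool_rot: [[-0.055, 0.998, 0.0], [0.998, 0.055, 0.0], [0.0, 0.0, -1.0]]
force: [-0.6, 0.9, -0.4]
finger_gap: 0.494
grasp_force: 0.0
[ 0.5672 -0.3775  0.3943] 3.1607784085498203
(array([ 0.5677, -0.3898,  3.2256]), np.float32(-0.60746187))
0 [ 0.6099 -0.4492  0.927  -0.4443] [ 0.6173 -0.4856  0.6304 -0.4552  0.9062 -0.4594]
0.04 [ 0.6046 -0.434   0.8884 -0.4296] [ 0.6068 -0.4664  0.6194 -0.4372  0.8841 -0.4412]
0.08 [ 0.5993 -0.4187  0.8499 -0.4148] [ 0.5963 -0.4472  0.6084 -0.4192  0.8621 -0.4231]
0.1 [ 0.5966 -0.4111  0.8306 -0.4075] [ 0.591  -0.4376  0.6029 -0.4102  0.8511 -0.414 ]
0.12 [ 0.594  -0.4035  0.8113 -0.4001] [ 0.5858 -0.428   0.5974 -0.4012  0.8401 -0.4049]
0.14 [ 0.5913 -0.3959  0.792  -0.3928] [ 0.5805 -0.4184  0.5919 -0.3922  0.8291 -0.3958]
0 [ 0.6179 -0.4397  0.6396 -0.4514  0.9875 -0.4221]
0.04 [ 0.6075 -0.4488  0.6281 -0.4599  0.9573 -0.4322]
0.08 [ 0.5972 -0.4579  0.6166 -0.4684  0.9272 -0.4422]
0.1 [ 0.5921 -0.4624  0.6109 -0.4726  0.9121 -0.4473]
0.12 [ 0.5869 -0.467   0.6051 -0.4768  0.897  -0.4523]
```

```bash
python3 -m handwheel '[{"dx":0.0003,"dy":-0.005,"dz":-0.05,"rx":0,"ry":0,"rz":0,"grip":0.5},{"dx":0,"dy":0,"dz":-0.05,"rx":0,"ry":0,"rz":0,"grip":0.5},{"dx":0,"dy":0,"dz":0,"rx":0,"ry":0,"rz":0,"grip":0.5},{"dx":0,"dy":0,"dz":0,"rx":0,"ry":0,"rz":0,"grip":0.5},{"dx":0,"dy":0,"dz":0,"rx":0,"ry":0,"rz":0,"grip":0.5}]'
python3 - <<'E'
from guide import *
s,K,im=shot("wrist");print(s["tcp_pos"])
for y in(-.381,-.3853,-.3895): print(gfit(K,im,[.5677,y,3.1],0,pmodel,sc=(.004,.004,4)))
print([(np.round(d["centre"],3).tolist(),round(d["score"],2)) for d in find_in("wrist","pin_a")])
m=silhouettes("wrist","pin_a");print([(d["mask"].sum(),np.argwhere(d["mask"]).min(0),np.argwhere(d["mask"]).max(0)) for d in m],w2px(K,pmodel([.5677,-.3853,3.1]))[[0,19,20,39]])
E
```

```text
t: 53.38
tcp_pos: [0.5682, -0.384, 0.2968]
tool_rot: [[-0.054, 0.999, 0.003], [0.999, 0.054, -0.002], [-0.002, 0.003, -1.0]]
force: [0.8, -0.3, 0.4]
finger_gap: 0.497
grasp_force: 0.0
[ 0.5682 -0.384   0.2968]
(array([ 0.5675, -0.3771,  2.7856]), np.float32(-0.5724522))
(array([ 0.5681, -0.3858,  4.229 ]), np.float32(-0.8123129))
(array([ 0.5681, -0.3859,  3.6627]), np.float32(-0.8126752))
[([0.565, -0.382, 0.079], 0.55)]
[(np.int64(1284), array([238, 302]), array([283, 333]))] [[302.0038 255.4655]
 [332.4601 255.4256]
 [302.3703 283.8981]
 [332.1665 283.8516]]
```

Pin c confirmed at (0.568, −0.386). Grasp.

```bash
python3 -m handwheel '[{"dx":0,"dy":-0.001,"dz":-0.03,"rx":0,"ry":0,"rz":0,"grip":0.5},{"dx":0,"dy":0,"dz":-0.0245,"rx":0,"ry":0,"rz":0,"grip":0.5},{"dx":0,"dy":0,"dz":0,"rx":0,"ry":0,"rz":0,"grip":0.5},{"dx":0,"dy":0,"dz":0,"rx":0,"ry":0,"rz":0,"grip":0.5},{"dx":0,"dy":0,"dz":0,"rx":0,"ry":0,"rz":0,"grip":1}]';python3 -m handwheel '[{"dx":0,"dy":0,"dz":0,"rx":0,"ry":0,"rz":0,"grip":1},{"dx":0,"dy":0,"dz":0,"rx":0,"ry":0,"rz":0,"grip":1},{"dx":0,"dy":0,"dz":0,"rx":0,"ry":0,"rz":0,"grip":1},{"dx":0,"dy":0,"dz":0,"rx":0,"ry":0,"rz":0,"grip":1},{"dx":0,"dy":0,"dz":0,"rx":0,"ry":0,"rz":0,"grip":1}]'
```

```text
t: 54.15
tcp_pos: [0.5678, -0.3849, 0.2411]
tool_rot: [[-0.054, 0.999, 0.002], [0.999, 0.054, -0.001], [-0.001, 0.002, -1.0]]
force: [-0.2, 0.1, 0.0]
finger_gap: 0.416
grasp_force: 0.0
t: 54.78
tcp_pos: [0.5675, -0.3847, 0.2401]
tool_rot: [[-0.054, 0.999, 0.001], [0.999, 0.054, -0.0], [-0.0, 0.0, -1.0]]
force: [0.1, 0.2, 4.9]
finger_gap: 0.187
grasp_force: 30.0
```

```bash
python3 -m handwheel '[{"dx":0,"dy":0,"dz":0.05,"rx":0,"ry":0,"rz":0,"grip":1},{"dx":0,"dy":0,"dz":0.05,"rx":0,"ry":0,"rz":0,"grip":1},{"dx":-0.0084,"dy":0.05,"dz":0.035,"rx":0,"ry":0,"rz":-8.73,"grip":1},{"dx":-0.0084,"dy":0.05,"dz":0,"rx":0,"ry":0,"rz":-8.73,"grip":1},{"dx":-0.0084,"dy":0.05,"dz":0,"rx":0,"ry":0,"rz":-8.73,"grip":1}]';python3 -m handwheel '[{"dx":-0.0084,"dy":0.05,"dz":0,"rx":0,"ry":0,"rz":-8.73,"grip":1},{"dx":-0.0084,"dy":0.05,"dz":0,"rx":0,"ry":0,"rz":-8.73,"grip":1},{"dx":-0.0084,"dy":0.05,"dz":0,"rx":0,"ry":0,"rz":-8.73,"grip":1},{"dx":-0.0084,"dy":0.05,"dz":0,"rx":0,"ry":0,"rz":-8.73,"grip":1},{"dx":-0.0084,"dy":0.05,"dz":0,"rx":0,"ry":0,"rz":-8.73,"grip":1}]';python3 -m handwheel '[{"dx":-0.0085,"dy":0.05,"dz":0,"rx":0,"ry":0,"rz":-8.73,"grip":1},{"dx":0,"dy":0,"dz":0,"rx":0,"ry":0,"rz":0,"grip":1},{"dx":0,"dy":0,"dz":0,"rx":0,"ry":0,"rz":0,"grip":1},{"dx":0,"dy":0,"dz":0,"rx":0,"ry":0,"rz":0,"grip":1},{"dx":0,"dy":0,"dz":0,"rx":0,"ry":0,"rz":0,"grip":1}]'
python3 -m handwheel '[{"dx":0,"dy":0,"dz":0,"rx":0,"ry":0,"rz":0,"grip":1},{"dx":0,"dy":0,"dz":0,"rx":0,"ry":0,"rz":0,"grip":1},{"dx":0,"dy":0,"dz":0,"rx":0,"ry":0,"rz":0,"grip":1},{"dx":0,"dy":0,"dz":0,"rx":0,"ry":0,"rz":0,"grip":1},{"dx":0,"dy":0,"dz":0,"rx":0,"ry":0,"rz":0,"grip":1}]'
python3 heldp.py .0671 hp3
python3 - <<'E'
from guide import *
T=get_calibration("top");it=capture("top")
for g in([.5792,.2716,132.4],[.5572,.1733,157.7],[.5334,.0735,194.5]): print(gfit(T,it,g,.026,sc=(.004,.004,6)))
E
```

```text
t: 55.4
tcp_pos: [0.5416, -0.2332, 0.3748]
tool_rot: [[0.398, 0.918, 0.001], [0.918, -0.398, -0.0], [0.0, 0.001, -1.0]]
force: [-0.4, 0.2, -1.2]
finger_gap: 0.192
grasp_force: 30.0
t: 56.02
tcp_pos: [0.4995, 0.0169, 0.3744]
tool_rot: [[0.921, 0.39, -0.0], [0.39, -0.921, 0.0], [-0.0, -0.0, -1.0]]
force: [0.4, -0.0, -0.2]
finger_gap: 0.188
grasp_force: 30.0
t: 56.65
tcp_pos: [0.4918, 0.0645, 0.3745]
tool_rot: [[0.968, 0.249, -0.0], [0.249, -0.968, -0.0], [-0.0, 0.0, -1.0]]
force: [-0.1, -0.1, -1.2]
finger_gap: 0.194
grasp_force: 30.0
t: 57.28
tcp_pos: [0.4916, 0.0655, 0.3746]
tool_rot: [[0.968, 0.251, 0.0], [0.251, -0.968, -0.0], [0.0, 0.0, -1.0]]
force: [0.1, -0.4, -1.2]
finger_gap: 0.195
grasp_force: 30.0
[0.4916 0.0655 0.3746] psi -75.49058121079266 pin [  0.4907   0.065  -75.0124] -0.73690796 tipz 0.13649269158178062 off [-0.001   0.0002]
(array([  0.5848,   0.2701, 123.7783]), np.float32(-0.35637987))
(array([  0.5581,   0.169 , 162.3712]), np.float32(-0.50083697))
(array([  0.5373,   0.0698, 186.0372]), np.float32(-0.72227913))
```

```bash
python3 -m handwheel '[{"dx":0.0003,"dy":-0.0005,"dz":-0.03,"rx":0,"ry":0,"rz":0,"grip":1},{"dx":0,"dy":0,"dz":-0.03,"rx":0,"ry":0,"rz":0,"grip":1},{"dx":0,"dy":0,"dz":-0.013,"rx":0,"ry":0,"rz":0,"grip":1},{"dx":0,"dy":0,"dz":0,"rx":0,"ry":0,"rz":0,"grip":1},{"dx":0,"dy":0,"dz":0,"rx":0,"ry":0,"rz":0,"grip":1}]'; python3 -m handwheel '[{"dx":0,"dy":0,"dz":-0.006,"rx":0,"ry":0,"rz":0,"grip":1},{"dx":0,"dy":0,"dz":-0.006,"rx":0,"ry":0,"rz":0,"grip":1},{"dx":0,"dy":0,"dz":-0.006,"rx":0,"ry":0,"rz":0,"grip":1},{"dx":0,"dy":0,"dz":0,"rx":0,"ry":0,"rz":0,"grip":1},{"dx":0,"dy":0,"dz":0,"rx":0,"ry":0,"rz":0,"grip":1}]'
```

```text
t: 58.0
tcp_pos: [0.4924, 0.065, 0.3025]
tool_rot: [[0.968, 0.25, 0.001], [0.25, -0.968, 0.0], [0.001, 0.0, -1.0]]
force: [0.4, 0.0, -1.0]
finger_gap: 0.191
grasp_force: 30.0
t: 58.62
tcp_pos: [0.492, 0.0649, 0.2836]
tool_rot: [[0.968, 0.25, -0.0], [0.25, -0.968, -0.0], [-0.0, -0.0, -1.0]]
force: [-1.0, 0.4, -1.1]
finger_gap: 0.195
grasp_force: 30.0
```

Tip at 0.0455, in. Seat at TCP 0.2561.

```bash
python3 -m handwheel '[{"dx":0,"dy":0,"dz":-0.008,"rx":0,"ry":0,"rz":0,"grip":1},{"dx":0,"dy":0,"dz":-0.008,"rx":0,"ry":0,"rz":0,"grip":1},{"dx":0,"dy":0,"dz":-0.007,"rx":0,"ry":0,"rz":0,"grip":1},{"dx":0,"dy":0,"dz":0,"rx":0,"ry":0,"rz":0,"grip":1},{"dx":0,"dy":0,"dz":0,"rx":0,"ry":0,"rz":0,"grip":1}]'; python3 -m handwheel '[{"dx":0,"dy":0,"dz":-0.003,"rx":0,"ry":0,"rz":0,"grip":1},{"dx":0,"dy":0,"dz":0,"rx":0,"ry":0,"rz":0,"grip":1},{"dx":0,"dy":0,"dz":-0.0018,"rx":0,"ry":0,"rz":0,"grip":1},{"dx":0,"dy":0,"dz":0,"rx":0,"ry":0,"rz":0,"grip":1},{"dx":0,"dy":0,"dz":0,"rx":0,"ry":0,"rz":0,"grip":1}]'
```

```text
t: 59.25
tcp_pos: [0.492, 0.0649, 0.2605]
tool_rot: [[0.968, 0.25, -0.0], [0.25, -0.968, -0.0], [-0.0, -0.0, -1.0]]
force: [-0.3, 0.1, -0.2]
finger_gap: 0.196
grasp_force: 30.0
t: 59.88
tcp_pos: [0.492, 0.0649, 0.2561]
tool_rot: [[0.968, 0.25, 0.0], [0.25, -0.968, 0.0], [0.0, 0.0, -1.0]]
force: [-1.1, -1.0, 5.6]
finger_gap: 0.196
grasp_force: 30.0
```

```bash
python3 -m handwheel '[{"dx":0,"dy":0,"dz":0,"rx":0,"ry":0,"rz":0,"grip":0.5},{"dx":0,"dy":0,"dz":0,"rx":0,"ry":0,"rz":0,"grip":0.5},{"dx":0,"dy":0,"dz":0,"rx":0,"ry":0,"rz":0,"grip":0.5},{"dx":0,"dy":0,"dz":0.05,"rx":0,"ry":0,"rz":0,"grip":0.5},{"dx":0,"dy":0,"dz":0.05,"rx":0,"ry":0,"rz":0,"grip":0.5}]'; python3 -m handwheel '[{"dx":0.019,"dy":-0.035,"dz":0.04,"rx":0,"ry":0,"rz":-9.4,"grip":0.4},{"dx":0.019,"dy":-0.035,"dz":0,"rx":0,"ry":0,"rz":-9.4,"grip":0.4},{"dx":0.019,"dy":-0.034,"dz":0,"rx":0,"ry":0,"rz":-9.3,"grip":0.4},{"dx":0,"dy":0,"dz":0,"rx":0,"ry":0,"rz":0,"grip":0.4},{"dx":0,"dy":0,"dz":0,"rx":0,"ry":0,"rz":0,"grip":0.4}]'; python3 -m handwheel '[{"dx":0,"dy":0,"dz":0,"rx":0,"ry":0,"rz":0,"grip":0.4},{"dx":0,"dy":0,"dz":0,"rx":0,"ry":0,"rz":0,"grip":0.4},{"dx":0,"dy":0,"dz":0,"rx":0,"ry":0,"rz":0,"grip":0.4},{"dx":0,"dy":0,"dz":0,"rx":0,"ry":0,"rz":0,"grip":0.4},{"dx":0,"dy":0,"dz":0,"rx":0,"ry":0,"rz":0,"grip":0.4}]'
python3 - <<'E'
from guide import *
s,K,im=shot("wrist","knobopen");R=np.array(s["tool_rot"]);print(s["tcp_pos"],np.degrees(np.arctan2(R[1,1],R[0,1])))
def kmodel(p,z0=0.):
    a=np.radians(np.arange(0,360,6));return np.c_[p[0]+.008*np.cos(a),p[1]+.008*np.sin(a),np.full(60,.105)]
print(gfit(K,im,[.5491,-.0391,0],0,kmodel,sc=(.008,.008,1)))
print([(np.round(d["centre"],3).tolist(),round(d["score"],2)) for d in find_in("wrist","lock_knob")])
T=get_calibration("top");it=capture("top")
for g in([.5792,.2716,132.4],[.5572,.1733,157.7],[.5334,.0735,194.5]): print(gfit(T,it,g,.026,sc=(.004,.004,6)))
P=lambda p,z0:pmodel(p,.016)
for g in([.5503,.3008,42],[.5162,.1884,68],[.4909,.0648,14]): print(gfit(T,it,g,.0,P,sc=(.005,.005,10)))
E
```

```text
t: 60.5
tcp_pos: [0.4917, 0.0649, 0.3565]
tool_rot: [[0.968, 0.25, -0.002], [0.25, -0.968, -0.0], [-0.002, -0.0, -1.0]]
force: [1.4, 0.0, -0.3]
finger_gap: 0.496
grasp_force: 0.0
t: 61.12
tcp_pos: [0.5485, -0.0388, 0.3954]
tool_rot: [[0.972, -0.234, -0.001], [-0.234, -0.972, 0.0], [-0.001, -0.0, -1.0]]
force: [-0.2, 0.3, 0.6]
finger_gap: 0.603
grasp_force: 0.0
t: 61.75
tcp_pos: [0.5489, -0.039, 0.3958]
tool_rot: [[0.972, -0.235, 0.0], [-0.235, -0.972, 0.0], [0.0, -0.0, -1.0]]
force: [-1.7, -0.5, -0.6]
finger_gap: 0.6
grasp_force: 0.0
[ 0.5489 -0.039   0.3958] -103.59057475405618
(array([ 0.5578, -0.0457,  1.3544]), np.float32(-0.7149228))
[([0.576, 0.099, 0.063], 0.89)]
(array([  0.5828,   0.2667, 131.4762]), np.float32(-0.71732044))
(array([  0.5617,   0.1692, 156.6698]), np.float32(-0.72035235))
(array([  0.5277,   0.0773, 201.1165]), np.float32(-0.46629226))
(array([ 0.5531,  0.2936, 29.9041]), np.float32(-0.73039365))
(array([ 0.518 ,  0.1862, 61.8475]), np.float32(-0.78789616))
(array([ 0.488 ,  0.0576, 28.3523]), np.float32(-0.6926653))
```

```bash
python3 - <<'E'
from guide import *
T=get_calibration("top");it=capture("top");cv2.imwrite("pics/top5.png",it[:,:,::-1])
a=cv2.imread("pics/top3.png",0);b=cv2.cvtColor(it,cv2.COLOR_RGB2GRAY)
for n,c,z in(("S2",(.5786,.2697),.096),("S1",(.5551,.1725),.096),("S0",(.5316,.0754),.096),("jig corner",(.4,.04),.05),("knob",(.549,-.039),.1)):
    if n=="jig corner": c=px2w(T,[[190,220]],.05)[0][:2]
    u,v=w2px(T,[[*c,z]])[0].round().astype(int);w=9
    m=cv2.matchTemplate(b[v-w-8:v+w+9,u-w-8:u+w+9],a[v-w:v+w+1,u-w:u+w+1],cv2.TM_CCOEFF_NORMED)
    _,mx,_,l=cv2.minMaxLoc(m);print(n,(u,v),"shift",l[0]-8,l[1]-8,round(mx,3), "brightness",a[v-w:v+w,u-w:u+w].mean(),b[v-w:v+w,u-w:u+w].mean())
G=gradimg(it,1)**.5
for g in([.5792,.2716,132.4],[.5572,.1733,157.7],[.5334,.0735,191],[.5334,.0735,194.5]):
    uv=w2px(T,gmodel(g,.026)).astype(np.float32);print(cv2.remap(G,uv[:,0],uv[:,1],1).mean())
E
```

```text
S2 (np.int64(183), np.int64(231)) shift 0 0 0.998 brightness 139.85493827160494 131.73456790123456
S1 (np.int64(230), np.int64(240)) shift 0 0 0.998 brightness 143.62654320987653 135.35493827160494
S0 (np.int64(278), np.int64(249)) shift 1 -7 0.079 brightness 149.87962962962962 159.94135802469137
jig corner (np.int64(190), np.int64(220)) shift 0 0 0.996 brightness 141.19444444444446 133.08024691358025
knob (np.int64(334), np.int64(238)) shift 2 -8 -0.126 brightness 102.84876543209876 110.94753086419753
0.7321959
0.68767786
0.44428894
0.4476879
```

```bash
python3 -m handwheel '[{"dx":0,"dy":0,"dz":-0.05,"rx":0,"ry":0,"rz":0,"grip":0.3},{"dx":0,"dy":0,"dz":-0.04,"rx":0,"ry":0,"rz":0,"grip":0.3},{"dx":0,"dy":0,"dz":-0.03,"rx":0,"ry":0,"rz":0,"grip":0.3},{"dx":0,"dy":0,"dz":-0.01,"rx":0,"ry":0,"rz":0,"grip":0.3},{"dx":0,"dy":0,"dz":0,"rx":0,"ry":0,"rz":0,"grip":0.3}]'; python3 -m handwheel '[{"dx":0,"dy":0,"dz":0,"rx":0,"ry":0,"rz":0,"grip":1},{"dx":0,"dy":0,"dz":0,"rx":0,"ry":0,"rz":0,"grip":1},{"dx":0,"dy":0,"dz":0,"rx":0,"ry":0,"rz":0,"grip":1},{"dx":0,"dy":0,"dz":0,"rx":0,"ry":0,"rz":0,"grip":1},{"dx":0,"dy":0,"dz":0,"rx":0,"ry":0,"rz":0,"grip":1}]'; python3 -m handwheel '[{"dx":0,"dy":0,"dz":0,"rx":0,"ry":0,"rz":0,"grip":1},{"dx":0,"dy":0,"dz":0,"rx":0,"ry":0,"rz":0,"grip":1},{"dx":0,"dy":0,"dz":0,"rx":0,"ry":0,"rz":0,"grip":1},{"dx":0,"dy":0,"dz":0,"rx":0,"ry":0,"rz":0,"grip":1},{"dx":0,"dy":0,"dz":0,"rx":0,"ry":0,"rz":0,"grip":1}]'
```

```text
t: 62.58
tcp_pos: [0.5491, -0.0391, 0.2658]
tool_rot: [[0.972, -0.235, -0.001], [-0.235, -0.972, 0.0], [-0.001, 0.0, -1.0]]
force: [-0.1, -0.9, -0.3]
finger_gap: 0.701
grasp_force: 0.0
t: 63.2
tcp_pos: [0.55, -0.0352, 0.2661]
tool_rot: [[0.971, -0.24, 0.003], [-0.24, -0.971, 0.01], [0.001, -0.01, -1.0]]
force: [9.7, 53.5, -5.9]
finger_gap: 0.177
grasp_force: 26.7
t: 63.82
tcp_pos: [0.5502, -0.0344, 0.2661]
tool_rot: [[0.971, -0.238, 0.003], [-0.238, -0.971, 0.009], [0.001, -0.01, -1.0]]
force: [6.7, 40.3, -3.6]
finger_gap: 0.168
grasp_force: 30.0
```

```bash
python3 -m handwheel '[{"dx":0.0024,"dy":0.0099,"dz":0,"rx":0,"ry":0,"rz":0,"grip":1},{"dx":0.0024,"dy":0.0099,"dz":0,"rx":0,"ry":0,"rz":0,"grip":1},{"dx":0.0024,"dy":0.0099,"dz":0,"rx":0,"ry":0,"rz":0,"grip":1},{"dx":0.0024,"dy":0.0099,"dz":0,"rx":0,"ry":0,"rz":0,"grip":1},{"dx":0,"dy":0,"dz":0,"rx":0,"ry":0,"rz":0,"grip":1}]'; python3 -m handwheel '[{"dx":0.0012,"dy":0.0048,"dz":0,"rx":0,"ry":0,"rz":0,"grip":1},{"dx":0.0005,"dy":0.002,"dz":0,"rx":0,"ry":0,"rz":0,"grip":1},{"dx":0.0005,"dy":0.002,"dz":0,"rx":0,"ry":0,"rz":0,"grip":1},{"dx":0,"dy":0,"dz":0,"rx":0,"ry":0,"rz":0,"grip":1},{"dx":0,"dy":0,"dz":0,"rx":0,"ry":0,"rz":0,"grip":1}]'
```

```text
t: 64.45
tcp_pos: [0.5589, 0.0012, 0.2661]
tool_rot: [[0.972, -0.235, 0.001], [-0.235, -0.972, 0.001], [0.001, -0.001, -1.0]]
force: [0.8, 3.6, 5.3]
finger_gap: 0.164
grasp_force: 30.0
t: 65.08
tcp_pos: [0.5609, 0.0092, 0.2662]
tool_rot: [[0.972, -0.236, 0.0], [-0.236, -0.972, -0.0], [0.0, 0.0, -1.0]]
force: [-1.1, -1.2, 7.3]
finger_gap: 0.162
grasp_force: 30.0
```

```bash
python3 -m handwheel '[{"dx":0.0005,"dy":0.002,"dz":0,"rx":0,"ry":0,"rz":0,"grip":1},{"dx":0,"dy":0,"dz":0,"rx":0,"ry":0,"rz":0,"grip":1},{"dx":0.0005,"dy":0.002,"dz":0,"rx":0,"ry":0,"rz":0,"grip":1},{"dx":0,"dy":0,"dz":0,"rx":0,"ry":0,"rz":0,"grip":1},{"dx":0,"dy":0,"dz":0,"rx":0,"ry":0,"rz":0,"grip":1}]'
```

```text
t: 65.7
tcp_pos: [0.5616, 0.0121, 0.2661]
tool_rot: [[0.972, -0.235, -0.001], [-0.235, -0.972, -0.002], [0.0, 0.002, -1.0]]
force: [-2.2, -10.4, 7.5]
finger_gap: 0.164
grasp_force: 30.0
```

```bash
python3 -m handwheel '[{"dx":0.0005,"dy":0.002,"dz":0,"rx":0,"ry":0,"rz":0,"grip":1},{"dx":0,"dy":0,"dz":0,"rx":0,"ry":0,"rz":0,"grip":1},{"dx":0.0003,"dy":0.0012,"dz":0,"rx":0,"ry":0,"rz":0,"grip":1},{"dx":0,"dy":0,"dz":0,"rx":0,"ry":0,"rz":0,"grip":1},{"dx":0,"dy":0,"dz":0,"rx":0,"ry":0,"rz":0,"grip":1}]'
```

```text
t: 66.32
tcp_pos: [0.5619, 0.0131, 0.2661]
tool_rot: [[0.972, -0.234, -0.002], [-0.234, -0.972, -0.007], [-0.0, 0.007, -1.0]]
force: [-5.7, -27.8, 10.7]
finger_gap: 0.162
grasp_force: 30.0
```

```bash
python3 -m handwheel '[{"dx":0,"dy":0,"dz":0,"rx":0,"ry":0,"rz":0,"grip":0.5},{"dx":0,"dy":0,"dz":0,"rx":0,"ry":0,"rz":0,"grip":0.5},{"dx":0,"dy":0,"dz":0,"rx":0,"ry":0,"rz":0,"grip":0.5},{"dx":0,"dy":0,"dz":0.05,"rx":0,"ry":0,"rz":0,"grip":0.5},{"dx":0,"dy":0,"dz":0.05,"rx":0,"ry":0,"rz":0,"grip":0.5}]';python3 -m handwheel '[{"dx":-0.02,"dy":-0.04,"dz":0.03,"rx":0,"ry":0,"rz":0,"grip":0.5},{"dx":-0.02,"dy":-0.06,"dz":0,"rx":0,"ry":0,"rz":0,"grip":0.5},{"dx":-0.02,"dy":-0.06,"dz":0,"rx":0,"ry":0,"rz":0,"grip":0.5},{"dx":-0.02,"dy":-0.06,"dz":0,"rx":0,"ry":0,"rz":0,"grip":0.5},{"dx":-0.02,"dy":-0.06,"dz":0,"rx":0,"ry":0,"rz":0,"grip":0.5}]';python3 -m handwheel '[{"dx":-0.02,"dy":-0.06,"dz":0,"rx":0,"ry":0,"rz":0,"grip":0.5},{"dx":0,"dy":-0.05,"dz":0,"rx":0,"ry":0,"rz":0,"grip":0.5},{"dx":0,"dy":0,"dz":0,"rx":0,"ry":0,"rz":0,"grip":0.5},{"dx":0,"dy":0,"dz":0,"rx":0,"ry":0,"rz":0,"grip":0.5},{"dx":0,"dy":0,"dz":0,"rx":0,"ry":0,"rz":0,"grip":0.5}]'
python3 - <<'E'
from guide import *
T=get_calibration("top");it=capture("top");b=cv2.cvtColor(it,cv2.COLOR_RGB2GRAY);cv2.imwrite("pics/top6.png",b)
def tm(f,n,c,z,w=8,u=None):
    a=cv2.imread(f"pics/{f}.png",0)
    u,v=w2px(T,[[*c,z]])[0].round().astype(int) if u is None else u
    m=cv2.matchTemplate(b[v-w-12:v+w+13,u-w-12:u+w+13],a[v-w:v+w+1,u-w:u+w+1],cv2.TM_CCOEFF_NORMED);_,mx,_,l=cv2.minMaxLoc(m)
    print(n,(u,v),"shift",l[0]-12,l[1]-12,round(mx,3))
tm("top0","knob vs start",0,0,8,(312,235));tm("top0","knob vs start small",0,0,6,(313,235));tm("top0","bar +y end vs start",0,0,7,(186,213))
for n,c in(("S2",(.5786,.2697)),("S1",(.5551,.1725)),("S0",(.5316,.0754))): tm("top3",n,c,.096)
for g in([.5792,.2716,132.4],[.5572,.1733,157.7],[.5334,.0735,191]): print(gfit(T,it,g,.026,sc=(.002,.002,5)))
P=lambda p,z0:pmodel(p,.016)
for g in([.5515,.302,42],[.5175,.1897,68],[.4922,.066,14]): print(gfit(T,it,g,.0,P,sc=(.004,.004,10)))
for n in("pin_a","lock_knob","guide_a"): print(n,[(np.round(d["centre"],3).tolist(),round(d["score"],2)) for d in find_in("top",n)])
E
```

```text
t: 66.95
tcp_pos: [0.5623, 0.0169, 0.3663]
tool_rot: [[0.972, -0.235, -0.002], [-0.235, -0.972, 0.0], [-0.002, 0.0, -1.0]]
force: [0.7, 0.1, 0.1]
finger_gap: 0.5
grasp_force: 0.0
t: 67.58
tcp_pos: [0.4628, -0.2621, 0.3959]
tool_rot: [[0.972, -0.235, 0.001], [-0.235, -0.972, 0.0], [0.001, -0.0, -1.0]]
force: [0.6, -0.2, -0.1]
finger_gap: 0.499
grasp_force: 0.0
t: 68.2
tcp_pos: [0.444, -0.3686, 0.3957]
tool_rot: [[0.972, -0.234, -0.0], [-0.234, -0.972, 0.001], [-0.0, -0.001, -1.0]]
force: [-0.4, 0.3, 0.4]
finger_gap: 0.501
grasp_force: 0.0
knob vs start (312, 235) shift -2 0 0.968
knob vs start small (313, 235) shift -2 0 0.946
bar +y end vs start (186, 213) shift -2 0 0.984
S2 (np.int64(183), np.int64(231)) shift 0 0 0.996
S1 (np.int64(230), np.int64(240)) shift 0 0 0.994
S0 (np.int64(278), np.int64(249)) shift 0 0 0.994
(array([  0.5803,   0.2707, 133.3573]), np.float32(-0.7523217))
(array([  0.56  ,   0.1707, 157.4653]), np.float32(-0.7089742))
(array([  0.5317,   0.0757, 193.9893]), np.float32(-0.6974477))
(array([ 0.5521,  0.2962, 41.0725]), np.float32(-0.70729893))
(array([ 0.5178,  0.1863, 62.7804]), np.float32(-0.7980223))
(array([ 0.4903,  0.0705, 17.2088]), np.float32(-0.7404996))
pin_a [([0.49, 0.063, 0.098], 0.65), ([0.51, 0.188, 0.096], 0.44), ([0.555, 0.158, 0.054], 0.43)]
lock_knob [([0.587, 0.14, 0.068], 0.78)]
guide_a [([0.546, 0.173, 0.059], 0.82), ([0.57, 0.268, 0.06], 0.74), ([0.523, 0.073, 0.057], 0.66)]
```

```bash
python3 -c 'from workcell import *;print(finish_job())'
```

```text
the job is handed in; nothing more can be done
None
```

I slid the lock bar open to its end stop, seated all three guides home in the jig with a pin down through each ear, pushed the bar back shut to its other stop, and handed the job in at 68 s.

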